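Roll a wax tube onto the line of a sawing plate and close the hold-down on it

TASK

Set the green wax tube up for sawing the next ring blank: with fingertips on top of it, roll it (do not drag it) across the black-faced sawing plate until it lies along the yellow line, its end still standing out over the plate's edge. Then push the raised hold-down over and down until its brass saddle sits on the tube, and draw back. Do not pick anything up, and leave the wax ring on the plate and the tools round about where they are.

Things in the scene. Friction and masses are not known exactly. Their poses are not given: they have to be found in the camera images.
- saw_plate: fixed sawing plate on the bench, aluminium with a black rubber face 18 mm above the bench. Origin on the bench under the line; x points across the line (the way the tube rolls), y along it from the hinge end (y = -0.085) to the saw edge (y = +0.065), z up. The plate spans x = -0.1 to 0.1, its black face y = -0.041 to 0.064, the yellow line x = 0. A steel hinge block stands at the hinge end
- line_mid (a point): point on the yellow line on the face of the plate, 31 mm inside the saw edge: the middle of a rightly placed tube lies above it. Same axes as saw_plate
- wax_tube: loose green wax tube, 30 mm across, 90 mm long, 40 to 70 g, lying 45 to 70 mm to either side of the line, about parallel to it, one end 8 to 20 mm out over the saw edge. Origin in its middle, on its axis; y runs along it, x and z turn as it rolls. It does not run on when let go. Flat fingertips pressed lightly on its top and pushed sideways go twice as far as the tube
- hold_down (a joint): hinge of the hold-down arm, rad: 0 = arm level, saddle seated on a 30 mm tube on the line; grows as it is raised; 1.62 = balance, 1.95 = right back; negative = lower than a tube allows. Starts at 1.72 to 1.93, leaning back away from the tube. Stiff (0.08 N m), damped hinge, 300 g arm: pushed over, it sinks by its own weight from about 1.1 rad on and stays down
- hinge (a point): point on the hinge's axis in the middle of the arm's width, 66 mm above the bench, 65 mm from the plate's origin towards -y; the axis runs along the plate's x. Same axes as saw_plate
- press_pad (a point): middle of the top of the red press pad (26 mm across), 98 mm from the hinge along the arm, 10 mm off the arm's middle plane; y to the arm's free end, z out of its upper side (its back when raised). Arm: steel bar 18 mm wide, 8 mm thick, ends 108 mm from the hinge. Under it, 85 mm from the hinge, a brass V saddle 30 mm long, 40 mm wide, open downwards, lips 26 mm below the middle plane
- wax_ring: loose green wax ring blank, 30 mm across, 10 mm high, lying flat on the plate on the other side of the line from the tube; origin under its middle. To be left alone
- wax_block: loose green wax block 50 x 90 x 24 mm lying on the bench behind the plate; origin under its middle. To be left alone
- hammer: loose chasing hammer with an ash handle, 76 x 214 x 25 mm, lying on the bench to the left of the plate; origin under its middle. To be left alone
- piercing_saw: loose piercing saw with a black handle, 92 x 290 x 29 mm, lying at the front of the bench on the right; origin under its middle. To be left alone
- chisel: loose small chisel with a red handle, 15 x 136 x 15 mm, lying at the front of the bench to the right of the plate; origin under its middle. To be left alone
Not all that is in view belongs to the job. Of the things that look like the wax_tube, the larger one is meant.

How it is judged:
By the outcome, as a careful person would: the job done as asked, in the order asked, and still so for the second after the job is handed in, with the robot touching nothing.
It also fails if it takes over 54 s, if anything falls off the work surface, if the arm or the gripper's body presses on something with over 40 N, if the wrist force passes 120 N, or if a joint passes its speed limit or range.

ROBOT

A 6-joint arm with a two-finger parallel gripper is mounted at the origin on a cart in front of the work surface, level with it; the furniture and walls round the work are solid. World frame = base frame: x ahead of the robot, y to its left, z up, the work surface at z = 0. Lengths are in mm, angles in rad, forces in N, time in s.
With the tool pointing down it reaches from about 250 to 725 mm from the base axis. Payload 4 kg.
Tool frame: the origin (TCP) lies on the centre line of the jaws, within the pads' length; the fingertips stand 19 mm ahead of it and the grasp point (between the pads) is the TCP; z points along the fingers, y is the direction in which the jaws open and shut (so a half turn about z gives the same grasp; the last joint's range is limited). The gripper opens to 85 mm and grips with 20 to 120 N. Pads are 22 mm wide; open, the fingers measure 114 mm over their backs; the gripper's body (76 mm by 85 mm) begins 54 mm behind the grasp point. The pads swing forward as they close: fully open they stand 13 mm farther back than shut.
Start: joints at [1.228, 0.241, 0.005, 1.335, 0, 1.571], TCP at [168.061, 470.909, 226.106] pointing down, gripper open.
Joint ranges: [-2.72, 2.72], [-1.05, 1.87], [-1.09, 1.28], [-1.99, 2.15], [-1.42, 1.44], [-3.14, 3.14]. Speed limits (rad/s): [2.79, 2.79, 3.14, 3.14, 3.14, 3.14].

INTERFACE

Orientations are given as a 3x3 rotation matrix whose columns are the frame's x, y, z axes.
In Python, from cell import read_state, get_image, calibration, finish_job gives the robot as it stands.
- The arm moves only by the tool move_arm, never from a script. Its argument "steps" is a list of rows, each an object of numbers: "tx", "ty", "tz": the shift along the world's x, y, z in mm; "turn": the turn about the world's z in degrees. In form: [{"tx": .., "ty": .., "tz": .., "turn": ..}, ...]. A call has 1 to 10 rows; each row shifts and turns the pose as measured when the row begins; what a row does not reach is not made up. A row lasts 1/8 s, in which the tool goes at most 62.5 mm and 10.7 degrees, less where a joint would pass 70% of its speed; a pose out of reach is approached as far as the arm can. A call with a gripper value outside its range is refused whole. "jaw" is the opening, from 0 (shut) to 1 (fully open), set as the call begins (left out, the last holds). The fingers move at their own pace and stop on an object; "force" is the grip in N (left out, the last holds). Time passes only in rows, so rows that do not move let the fingers close. It gives the time, the measured TCP pose, the force and the opening at its end, in the units of the state.
- read_state(): the state, without advancing time (a new reading comes with each control period).
- get_image(name): name is "side" or "top"; returns the picture (480x640x3 uint8, blue, green, red); there is no depth.
- calibration(name): a dict with "vfov" (degrees; the focal length in pixels is half the picture's height over the tangent of half this angle, whatever the lens; pixels are square), "cx", "cy" (the principal point, pixels), "k1" (the pictures are not rectified: a ray, as slopes to the right and down, at radius r is drawn at 1 + k1 r^2 times it, then the intrinsics apply), "rvec" (rotation vector, rad) and "tvec" (3), from world to camera coordinates, as OpenCV has them. Camera axes: x right, y down, z forward; pixel columns grow to the right and rows downward; lengths in mm; the calibration is good to about 2 mm. A picture is of the moment at which its call begins. calibration takes no time and is no camera call.
- finish_job(): hands the job in, once; it reports no verdict.
The state is a dict: "time_s": time; "joints": joint angles; "dq": joint speeds; "effort": joint torques, N m; "tool_pos": TCP position; "eef_rot": TCP orientation; "ft_force": force on the tool from outside, world axes, zero at the start; "wrist_torque": the same for the moment, N m; "finger_gap": finger opening in mm.
Only numpy, scipy, OpenCV 4.12 (cv2) and the standard library are available. Lean on these libraries where they do the work, as an engineer would, in place of code of your own. Each camera call takes 0.05 s, during which the arm holds its last target.

## Working session

There is one attempt and no reset: what is moved stays moved. The work goes in short steps, Python scripts to look and compute and a tool call to move; the robot and the scene stay as the last step left them, time stands still between calls to the robot, and variables do not carry over. Pictures are saved under pics/ and viewed, and the job is handed in when it is done.

Besides the shell and the picture viewer there is one more tool, called after "Emit:" in YAML: its name, and indented under it one key for each argument. move_arm: Moves the arm, as the interface text tells. Its arguments: {"type":"object","properties":{"steps":{"type":"array"},"jaw":{"type":"number"},"force":{"type":"number"}},"required":["steps"]}

```bash
mkdir -p pics; ls
cat > h.py <<'E'
import numpy as np, cv2
from cell import read_state, get_image, calibration, finish_job
def cam(n):
    c=calibration(n); f=240/np.tan(np.radians(c['vfov'])/2)
    R=cv2.Rodrigues(np.array(c['rvec'],float))[0]; t=np.array(c['tvec'],float).ravel()
    return c,f,R,t
def proj(n,P):
    c,f,R,t=cam(n); p=np.atleast_2d(P)@R.T+t; s=p[:,:2]/p[:,2:]
    r2=(s**2).sum(1,keepdims=True); s=s*(1+c['k1']*r2)
    return s*f+[c['cx'],c['cy']]
def ray(n,uv):
    c,f,R,t=cam(n); d=(np.atleast_2d(np.array(uv,float))-[c['cx'],c['cy']])/f; s=d.copy()
    for _ in range(30): s=d/(1+c['k1']*(s**2).sum(1,keepdims=True))
    D=np.c_[s,np.ones(len(s))]@R; return -R.T@t, D/np.linalg.norm(D,axis=1,keepdims=True)
def onz(n,uv,z):
    o,D=ray(n,uv); return o+D*((z-o[2])/D[:,2:])
def tri(uv1,uv2,n1='top',n2='side'):
    o1,d1=ray(n1,uv1);o2,d2=ray(n2,uv2);d1=d1[0];d2=d2[0]
    a=np.linalg.lstsq(np.c_[d1,-d2],o2-o1,rcond=None)[0]
    p=o1+d1*a[0];q=o2+d2*a[1];return (p+q)/2,np.linalg.norm(p-q)
def st():
    s=read_state();print({k:np.round(s[k],3).tolist() for k in s})
E
python3 - <<'E'
from h import *
for n in('top','side'):
    im=get_image(n);cv2.imwrite(f'pics/{n}0.png',im);c,f,R,t=cam(n);print(n,c,-R.T@t)
st()
E
```

```text
pics
top {'vfov': 46.2627259646974, 'cx': 309.7973759859491, 'cy': 235.70410946755118, 'k1': -0.016942260147572375, 'rvec': array([ 2.00841587, -2.22716456,  0.22932572]), 'tvec': array([ 278.66964713,  528.75447211, 1155.99089836])} [ 312.54287289  250.90482583 1238.11014942]
side {'vfov': 55.30993469618577, 'cx': 319.74573362230285, 'cy': 239.86935669019914, 'k1': -0.014193474984192206, 'rvec': array([ 0.30160703, -2.48667774,  1.61560994]), 'tvec': array([ 606.68529431,   33.2917871 , 1260.94973052])} [ 283.28907734 1253.81157917  553.96158254]
{'time_s': 0.1, 'joints': [1.228, 0.241, 0.004, 1.335, 0.0, 1.571], 'dq': [-0.002, -0.002, 0.004, -0.002, 0.0, -0.001], 'effort': [0.0, -37.314, 25.301, 0.011, 0.0, -0.0], 'tool_pos': [167.855, 470.373, 225.287], 'eef_rot': [[-0.942, 0.336, -0.001], [0.336, 0.942, -0.002], [0.0, -0.002, -1.0]], 'ft_force': [0.745, -0.147, 0.066], 'wrist_torque': [0.034, -0.016, 0.045], 'finger_gap': 85.232}
```

View pics/top0.png

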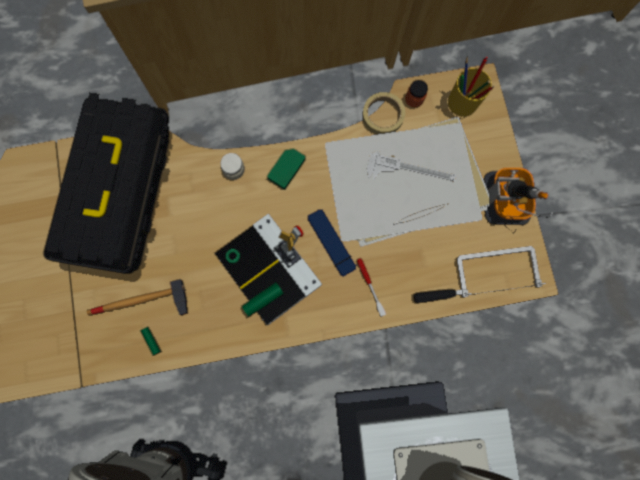

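View pics/side0.png

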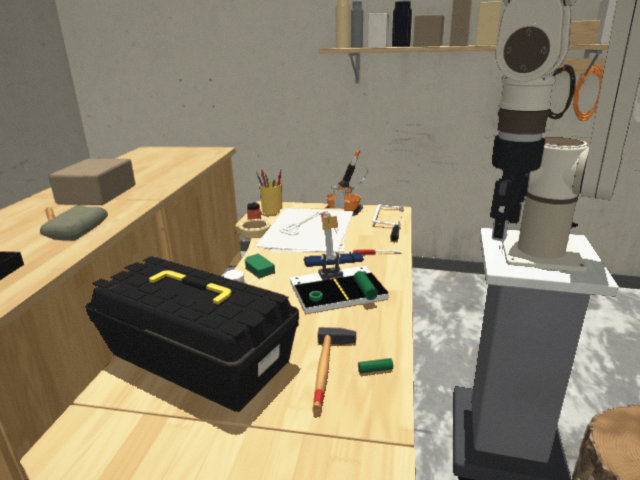

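The top view shows the plate at about (268,268), the tube at (262,300), the ring at (232,256) and the raised arm at (292,238). The small decoy tube is at (150,340). I'll zoom in.

Run:
```python
from h import *
a=cv2.imread('pics/top0.png')[200:340,200:350];cv2.imwrite('pics/top0z.png',cv2.resize(a,None,fx=4.2,fy=4.2,interpolation=cv2.INTER_CUBIC))
a=cv2.imread('pics/side0.png')[205:325,270:410];cv2.imwrite('pics/side0z.png',cv2.resize(a,None,fx=5,fy=5,interpolation=cv2.INTER_CUBIC))
im=cv2.imread('pics/top0.png');hsv=cv2.cvtColor(im,cv2.COLOR_BGR2HSV)
# yellow line
m=cv2.inRange(hsv,(22,150,120),(35,255,255));m[:, :210]=0;m[:245]=0;m[310:]=0;m[:,330:]=0
ys,xs=np.nonzero(m);print('yellow',len(xs),xs.min(),xs.max(),ys.min(),ys.max())
vx,vy,x0,y0=cv2.fitLine(np.c_[xs,ys].astype(np.float32),cv2.DIST_HUBER,0,.01,.01).ravel();t=(xs-x0)*vx+(ys-y0)*vy
e=np.array([[x0+vx*k,y0+vy*k] for k in(t.min(),t.max())]);print(e,onz('top',e,18))
m=cv2.inRange(hsv,(50,100,30),(90,255,255));n,l,s,c=cv2.connectedComponentsWithStats(m)
for i in range(1,n):
    if s[i,4]>30:
        cnt=cv2.findContours((l==i).astype(np.uint8),0,2)[0][0];r=cv2.minAreaRect(cnt);print(s[i],c[i],r)
        print(onz('top',cv2.boxPoints(r),33 if s[i,4]>300 else 18).round(1).tolist())
```

```text
yellow 64 240 277 260 287
[[240.31369807 287.42762935]
 [277.24579871 260.33506675]] [[463.13262036 384.14845732  18.        ]
 [514.28811923 298.7247306   18.        ]]
[460  75   4  17  48] [461.64583333  82.5       ] ((461.5, 83.0), (16.0, 3.0), 90.0)
[[911.2, -171.4, 18.0], [910.5, -178.5, 18.0], [870.1, -171.9, 18.0], [870.8, -164.9, 18.0]]
[268 150  37  39 794] [285.91309824 167.57808564] ((286.0000305175781, 167.0), (21.25050163269043, 39.08574295043945), 34.69515609741211)
[[702.3, 305.6, 33.0], [772.8, 248.8, 33.0], [740.1, 212.3, 33.0], [670.2, 269.3, 33.0]]
[225 248  16  16 159] [232.33962264 255.42767296] ((232.25, 255.75), (14.142135620117188, 14.849241256713867), 45.0)
[[536.4, 418.8, 18.0], [557.5, 394.0, 18.0], [532.9, 373.8, 18.0], [512.0, 398.6, 18.0]]
[242 282  41  34 590] [262.62711864 298.6559322 ] ((262.3066101074219, 298.9481506347656), (14.334283828735352, 43.30691146850586), 55.619659423828125)
[[423.2, 385.4, 33.0], [467.6, 304.6, 33.0], [440.4, 289.7, 33.0], [396.4, 370.2, 33.0]]
[141 328  19  27 223] [150.16143498 340.8161435 ] ((150.30003356933594, 340.6000671386719), (27.280027389526367, 8.049844741821289), 63.43495178222656)
[[393.3, 604.4, 18.0], [399.4, 588.6, 18.0], [345.3, 565.1, 18.0], [339.4, 580.8, 18.0]]
```

```bash
sleep 0
```

```text
(no output)
```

View pics/top0z.png

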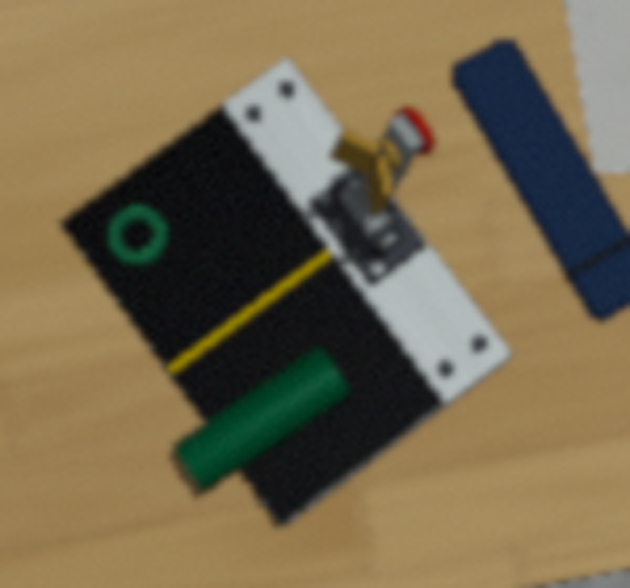

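View pics/side0z.png

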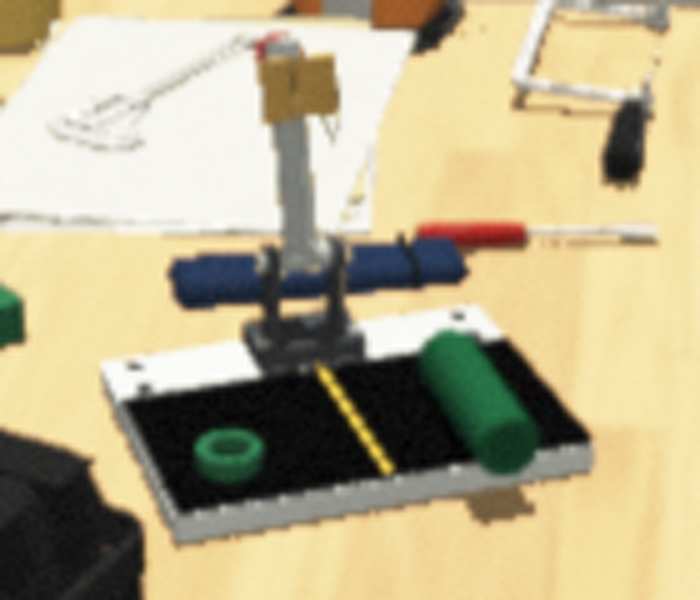

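Run:
```python
from h import *
z=np.array([[62,222],[280,522],[442,404],[222,108],[288,57],[511,353]],float)
uv=(z+.5)/4.2-.5+[200,200]
P=onz('top',uv,18)[:,:2]
M=np.array([[.1,.064],[-.1,.064],[-.1,-.041],[.1,-.041],[.1,-.085],[-.1,-.085]])*1000
print(np.linalg.norm(P[0]-P[1]),np.linalg.norm(P[4]-P[0]))
def fit(M,P):
    a=M-M.mean(0);b=P-P.mean(0);th=np.arctan2((a[:,0]*b[:,1]-a[:,1]*b[:,0]).sum(),(a*b).sum())
    R=np.array([[np.cos(th),-np.sin(th)],[np.sin(th),np.cos(th)]]);return th,R,P.mean(0)-R@M.mean(0)
th,R,t=fit(M,P);print('th',np.degrees(th),'o',t);print((P-(M@R.T+t)).round(1))
# side check
zs=np.array([[180,525],[592,453],[478,308],[103,362]],float);us=(zs+.5)/5-.5+[270,205]
Q=onz('side',us,18)[:,:2];print(((Q-t)@R).round(1))
print('yellow',((np.array([[463.1,384.1],[514.3,298.7]])-t)@R).round(1))
# tube ends: top silhouette at approx z 33 for width, length ends
c=np.array([[423.2,385.4],[467.6,304.6],[440.4,289.7],[396.4,370.2]]);print('tube',((c-t)@R).round(1),((c.mean(0)-t)@R).round(1))
im=cv2.imread('pics/side0.png');hsv=cv2.cvtColor(im,cv2.COLOR_BGR2HSV)
m=cv2.inRange(hsv,(50,100,25),(90,255,255));n,l,s,cc=cv2.connectedComponentsWithStats(m)
for i in range(1,n):
    if s[i,4]>60:print(s[i],cc[i])
k=tri([262.3,298.9],[366.2,285]);print(k)
```

```text
194.61216190537053 147.32633701799045
th 30.823862480917555 o [494.37457456 330.99272755]
[[-1.5 -2.3]
 [ 3.4  0.1]
 [ 1.1  1.7]
 [-2.8 -0.7]
 [-1.2 -0.2]
 [ 1.1  1.2]]
[[ 99.9  77.2]
 [-92.5  77.7]
 [-96.  -72.9]
 [ 99.  -78. ]]
yellow [[  0.4  61.6]
 [  0.6 -37.9]]
tube [[-33.2  83.2]
 [-36.5  -8.9]
 [-67.5  -7.8]
 [-64.   83.9]] [-50.3  37.6]
[246 254  28  23 429] [259.16550117 265.38927739]
[353 272  26  27 390] [365.42051282 284.97179487]
[308 290  15  12 148] [315.33783784 295.37162162]
[359 359  34  14 332] [375.39457831 365.34939759]
(array([429.67204488, 337.51266327,  31.18728689]), np.float64(4.82152557125715))
```

Emit:
move_arm:
  steps:
    - {"tx": 51, "ty": -27.5, "tz": 0, "turn": 9.7}
    - {"tx": 51, "ty": -27.5, "tz": 0, "turn": 9.7}
    - {"tx": 51, "ty": -27.5, "tz": 0, "turn": 9.7}
    - {"tx": 51, "ty": -27.5, "tz": 0, "turn": 9.7}
    - {"tx": 51, "ty": -27.5, "tz": 0, "turn": 9.7}
    - {"tx": 0, "ty": 0, "tz": 0, "turn": 0}
  jaw: 0.5
  force: 30

```text
time_s: 0.85
tool_pos: [415.9, 335.2, 222.1]
eef_rot: [[-0.881, -0.474, -0.001], [-0.474, 0.881, -0.006], [0.004, -0.004, -1.0]]
ft_force: [-0.9, 0.5, -0.7]
finger_gap: 42.7
```

Emit:
move_arm:
  steps:
    - {"tx": 3, "ty": -1, "tz": -44}
    - {"tx": 2, "ty": -1, "tz": -44}
    - {"tx": 2, "ty": 0, "tz": -35}
    - {"tx": 0, "ty": 0, "tz": 0}

```text
$.steps[0]: bad value
```

```bash
cat > z.py <<'E'
import sys
from h import *
k=sys.argv[1]
a=get_image('top');cv2.imwrite(f'pics/T{k}.png',a);b=get_image('side');cv2.imwrite(f'pics/S{k}.png',b)
A=cv2.resize(a[200:340,200:350],None,fx=2.7,fy=2.7,interpolation=cv2.INTER_CUBIC);B=cv2.resize(b[200:325,270:400],None,fx=3,fy=3,interpolation=cv2.INTER_CUBIC)
h=max(len(A),len(B));w=np.zeros((h,A.shape[1]+B.shape[1],3),np.uint8);w[:len(A),:A.shape[1]]=A;w[:len(B),A.shape[1]:]=B
cv2.imwrite(f'pics/W{k}.png',w);st()
E
python3 z.py 1
```

```text
{'time_s': 0.95, 'joints': [0.685, 0.312, 0.092, 1.356, -0.002, 0.189], 'dq': [0.039, -0.015, -0.009, 0.001, 0.002, 0.003], 'effort': [-1.055, -40.499, 25.563, -0.039, -0.085, -0.054], 'tool_pos': [413.081, 336.806, 222.242], 'eef_rot': [[-0.879, -0.476, -0.003], [-0.476, 0.879, -0.005], [0.005, -0.003, -1.0]], 'ft_force': [0.164, -0.176, 0.474], 'wrist_torque': [0.042, 0.002, 0.027], 'finger_gap': 42.471}
```

View pics/W1.png

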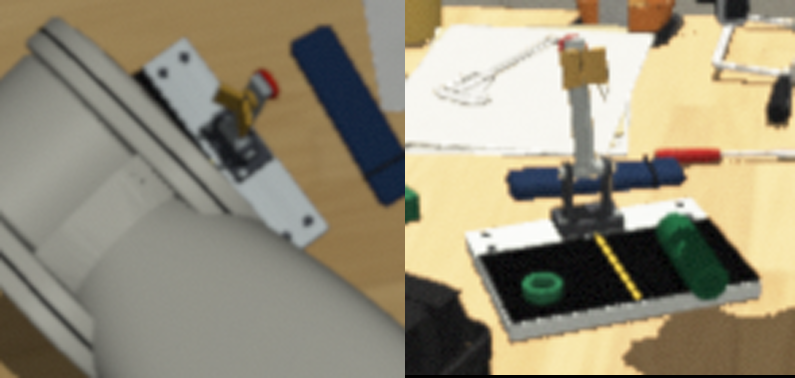

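The first move was refused because rows need all four keys. The robot's forearm now hides the tube in the top view, but the side view still shows it.

Emit:
move_arm:
  steps:
    - {"tx": 4, "ty": -2, "tz": -44, "turn": 0.3}
    - {"tx": 4, "ty": -1, "tz": -44, "turn": 0}
    - {"tx": 2, "ty": -1, "tz": -35, "turn": 0}
    - {"tx": 0, "ty": 0, "tz": 0, "turn": 0}
    - {"tx": 0, "ty": 0, "tz": 0, "turn": 0}

```text
time_s: 1.58
tool_pos: [417.3, 337.9, 98.6]
eef_rot: [[-0.873, -0.487, -0.002], [-0.487, 0.873, -0.002], [0.003, -0.001, -1.0]]
ft_force: [0.5, 1.0, 0.5]
finger_gap: 42.8
```

Emit:
move_arm:
  steps:
    - {"tx": 6, "ty": -5, "tz": -12, "turn": 0}
    - {"tx": 0, "ty": 0, "tz": 0, "turn": 0}
    - {"tx": 0, "ty": 0, "tz": 0, "turn": 0}

```text
time_s: 1.95
tool_pos: [425.1, 334.8, 89.5]
eef_rot: [[-0.873, -0.488, 0.003], [-0.488, 0.873, 0.002], [-0.004, 0.0, -1.0]]
ft_force: [-0.2, 0.2, -0.1]
finger_gap: 42.4
```

```bash
python3 z.py 2
```

```text
{'time_s': 2.05, 'joints': [0.667, 0.415, -0.12, 1.032, -0.001, 0.157], 'dq': [0.0, 0.003, -0.005, -0.003, 0.0, -0.001], 'effort': [-0.003, -42.737, 22.553, -0.029, -0.003, 0.0], 'tool_pos': [424.932, 334.619, 89.266], 'eef_rot': [[-0.873, -0.488, 0.003], [-0.488, 0.873, 0.002], [-0.003, -0.0, -1.0]], 'ft_force': [0.156, 0.342, 0.439], 'wrist_torque': [0.029, 0.008, -0.048], 'finger_gap': 42.505}
```

View pics/W2.png

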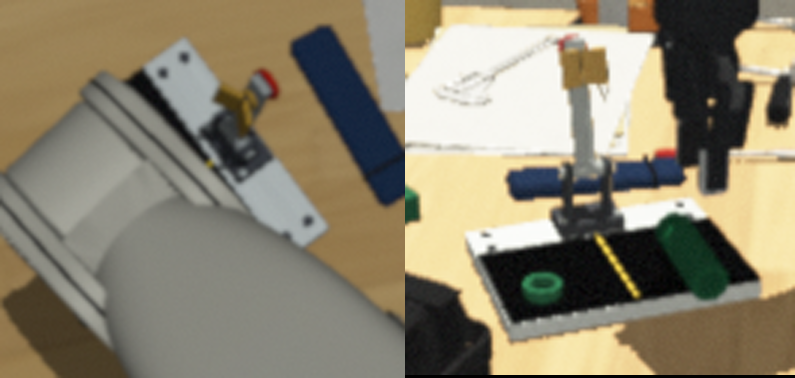

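Emit:
move_arm:
  steps:
    - {"tx": 0, "ty": 0, "tz": -10, "turn": 0}
    - {"tx": 0, "ty": 0, "tz": -8, "turn": 0}
    - {"tx": 0, "ty": 0, "tz": 0, "turn": 0}

```text
time_s: 2.42
tool_pos: [424.8, 334.4, 70.0]
eef_rot: [[-0.873, -0.488, 0.003], [-0.488, 0.873, 0.001], [-0.003, -0.0, -1.0]]
ft_force: [1.1, -0.2, 0.0]
finger_gap: 42.1
```

Emit:
move_arm:
  steps:
    - {"tx": 0, "ty": 0, "tz": -2, "turn": 0}
    - {"tx": 0, "ty": 0, "tz": 0, "turn": 0}

```text
time_s: 2.68
tool_pos: [424.7, 334.3, 67.6]
eef_rot: [[-0.873, -0.488, 0.002], [-0.488, 0.873, 0.001], [-0.002, -0.0, -1.0]]
ft_force: [0.3, 0.1, -0.8]
finger_gap: 42.8
```

Emit:
move_arm:
  steps:
    - {"tx": 0, "ty": 0, "tz": -2, "turn": 0}
    - {"tx": 0, "ty": 0, "tz": 0, "turn": 0}

```text
time_s: 2.92
tool_pos: [424.9, 334.5, 65.7]
eef_rot: [[-0.873, -0.488, 0.003], [-0.488, 0.873, 0.001], [-0.003, -0.0, -1.0]]
ft_force: [-0.2, -0.2, -0.7]
finger_gap: 42.5
```

Emit:
move_arm:
  steps:
    - {"tx": 0, "ty": 0, "tz": -1.5, "turn": 0}
    - {"tx": 0, "ty": 0, "tz": 0, "turn": 0}

```text
time_s: 3.18
tool_pos: [425.0, 334.6, 64.3]
eef_rot: [[-0.873, -0.488, 0.003], [-0.488, 0.873, 0.002], [-0.003, 0.0, -1.0]]
ft_force: [-0.5, 0.5, 0.1]
finger_gap: 42.6
```

Emit:
move_arm:
  steps:
    - {"tx": 0, "ty": 0, "tz": -1, "turn": 0}
    - {"tx": 0, "ty": 0, "tz": 0, "turn": 0}

```text
time_s: 3.42
tool_pos: [425.0, 334.7, 63.3]
eef_rot: [[-0.873, -0.488, 0.003], [-0.488, 0.873, 0.002], [-0.004, 0.0, -1.0]]
ft_force: [-0.0, 1.2, -0.9]
finger_gap: 42.4
```

Emit:
move_arm:
  steps:
    - {"tx": 0, "ty": 0, "tz": -1, "turn": 0}
    - {"tx": 0, "ty": 0, "tz": 0, "turn": 0}

```text
time_s: 3.68
tool_pos: [425.1, 334.7, 62.2]
eef_rot: [[-0.873, -0.488, 0.003], [-0.488, 0.873, 0.002], [-0.004, 0.0, -1.0]]
ft_force: [0.1, -0.6, -1.1]
finger_gap: 42.5
```

Emit:
move_arm:
  steps:
    - {"tx": 0, "ty": 0, "tz": -1, "turn": 0}
    - {"tx": 0, "ty": 0, "tz": 0, "turn": 0}

```text
time_s: 3.92
tool_pos: [425.1, 334.7, 61.2]
eef_rot: [[-0.873, -0.488, 0.003], [-0.488, 0.873, 0.002], [-0.004, 0.0, -1.0]]
ft_force: [0.0, 0.9, -0.2]
finger_gap: 42.6
```

Emit:
move_arm:
  steps:
    - {"tx": 0, "ty": 0, "tz": -1, "turn": 0}
    - {"tx": 0, "ty": 0, "tz": 0, "turn": 0}

```text
time_s: 4.18
tool_pos: [425.1, 334.6, 60.1]
eef_rot: [[-0.873, -0.488, 0.003], [-0.488, 0.873, 0.002], [-0.004, 0.0, -1.0]]
ft_force: [0.3, 0.2, -0.3]
finger_gap: 42.8
```

Run:
```python
from h import *
b=get_image('side');cv2.imwrite('pics/s3z.png',cv2.resize(b[225:325,330:410],None,fx=6,fy=6,interpolation=cv2.INTER_CUBIC));st()
```

```text
{'time_s': 4.225, 'joints': [0.667, 0.446, -0.158, 0.964, -0.0, 0.157], 'dq': [-0.001, -0.001, 0.003, -0.0, -0.002, -0.002], 'effort': [-0.001, -43.2, 21.577, -0.023, -0.002, 0.0], 'tool_pos': [425.141, 334.679, 60.156], 'eef_rot': [[-0.873, -0.488, 0.003], [-0.488, 0.873, 0.002], [-0.004, 0.0, -1.0]], 'ft_force': [0.657, 0.231, 0.803], 'wrist_torque': [-0.005, -0.04, -0.018], 'finger_gap': 42.574}
```

View pics/s3z.png

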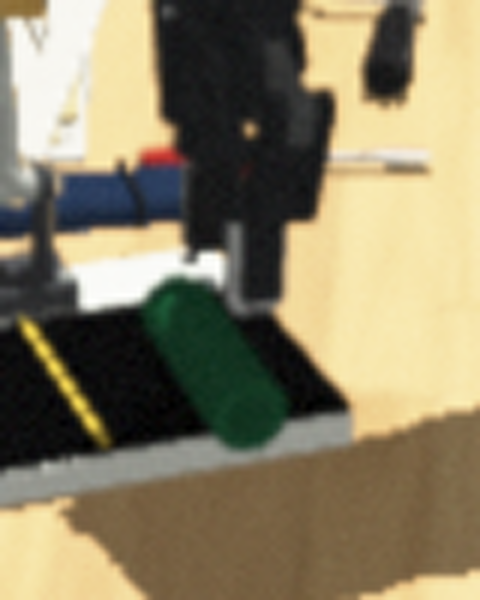

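Run:
```python
from h import *
s=read_state();p=np.array(s['tool_pos']);R=np.array(s['eef_rot'])
def cr(q):return ((proj('side',q)-[330,225]+.5)*6).round(0).tolist()
for sg in(1,-1):
  for w in(-11,11):
    print(sg,w,cr(p+R@np.array([w,sg*21,13.])),cr(p+R@np.array([w,sg*35,13.])),cr(p+R@np.array([w,sg*21,19.])))
u=np.array([.859,.512]);v=np.array([-.512,.859]);o=np.array([494.4,331])
for x,y,z in[(-50,37,48),(-50,83,48),(-50,-8,48),(-50,83,33),(-50,83,18),(0,64,18),(-100,64,18)]:
    q=o+x*u+y*v;print((x,y,z),q.round(1),cr([*q,z]))
```

```text
1 -11 [[219.0, 353.0]] [[232.0, 371.0]] [[219.0, 367.0]]
1 11 [[274.0, 345.0]] [[288.0, 362.0]] [[274.0, 359.0]]
-1 -11 [[182.0, 302.0]] [[170.0, 286.0]] [[182.0, 316.0]]
-1 11 [[236.0, 295.0]] [[223.0, 279.0]] [[235.0, 308.0]]
(-50, 37, 48) [432.5 337.2] [[207.0, 322.0]]
(-50, 83, 48) [409.  376.7] [[253.0, 379.0]]
(-50, -8, 48) [455.5 298.5] [[166.0, 271.0]]
(-50, 83, 33) [409.  376.7] [[252.0, 415.0]]
(-50, 83, 18) [409.  376.7] [[251.0, 450.0]]
(0, 64, 18) [461.6 386. ] [[107.0, 447.0]]
(-100, 64, 18) [375.7 334.8] [[354.0, 404.0]]
```

The fingertips (near one at about (250,310) in the zoom) still look some 10–18 mm above the tube. That agrees with no contact force so far, so I keep going down.

Emit:
move_arm:
  steps:
    - {"tx": 0, "ty": 0, "tz": -1.5, "turn": 0}
    - {"tx": 0, "ty": 0, "tz": -1.5, "turn": 0}

```text
time_s: 4.47
tool_pos: [425.2, 334.8, 57.1]
eef_rot: [[-0.873, -0.488, 0.003], [-0.488, 0.873, 0.002], [-0.004, 0.0, -1.0]]
ft_force: [0.5, -0.0, -0.6]
finger_gap: 42.8
```

Emit:
move_arm:
  steps:
    - {"tx": 0, "ty": 0, "tz": -1.5, "turn": 0}
    - {"tx": 0, "ty": 0, "tz": -1, "turn": 0}

```text
time_s: 4.72
tool_pos: [425.1, 334.7, 54.3]
eef_rot: [[-0.873, -0.488, 0.003], [-0.488, 0.873, 0.002], [-0.004, 0.0, -1.0]]
ft_force: [1.4, -0.5, 0.4]
finger_gap: 42.7
```

Emit:
move_arm:
  steps:
    - {"tx": 0, "ty": 0, "tz": -1, "turn": 0}
    - {"tx": 0, "ty": 0, "tz": -1, "turn": 0}

```text
time_s: 4.97
tool_pos: [425.2, 334.7, 52.1]
eef_rot: [[-0.873, -0.488, 0.003], [-0.488, 0.873, 0.002], [-0.004, 0.0, -1.0]]
ft_force: [-0.2, -0.0, -0.4]
finger_gap: 43.2
```

Run:
```python
from h import *
b=get_image('side');cv2.imwrite('pics/s4z.png',cv2.resize(b[185:325,320:420],None,fx=6,fy=6,interpolation=cv2.INTER_CUBIC)[:, :600][240:]);st()
b=get_image('top');cv2.imwrite('pics/t4.png',b)
```

```text
{'time_s': 5.025, 'joints': [0.667, 0.455, -0.167, 0.945, -0.0, 0.157], 'dq': [0.0, -0.0, -0.001, 0.007, 0.001, -0.0], 'effort': [-0.0, -43.711, 21.552, -0.037, -0.002, 0.0], 'tool_pos': [425.055, 334.636, 52.002], 'eef_rot': [[-0.873, -0.488, 0.003], [-0.488, 0.873, 0.002], [-0.004, 0.0, -1.0]], 'ft_force': [-0.088, 0.531, -0.032], 'wrist_torque': [0.015, -0.02, 0.039], 'finger_gap': 42.851}
```

View pics/s4z.png

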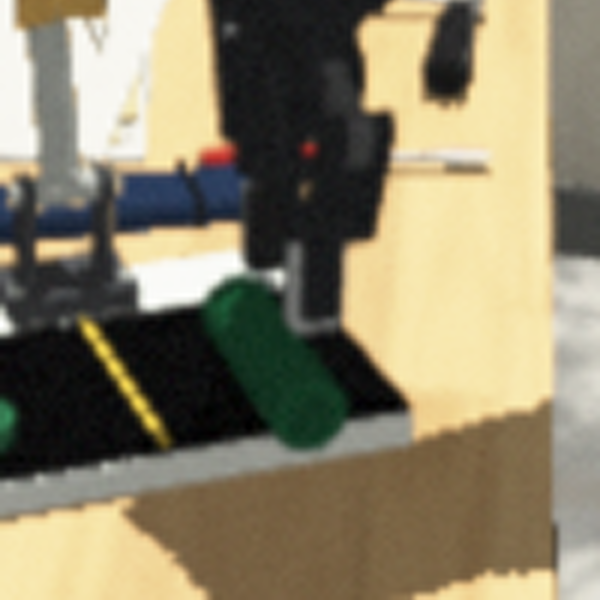

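View pics/t4.png

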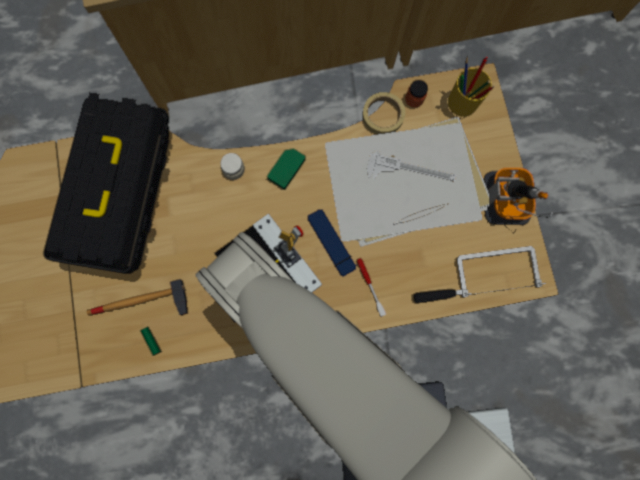

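Run:
```python
from h import *
u=np.array([.859,.512]);v=np.array([-.512,.859]);o=np.array([494.4,331])
s=read_state();p=np.array(s['tool_pos'])[:2]
print('tool',(p-o)@u,(p-o)@v)
def w(x,y):return (np.array([x,y])+.5)/6-.5+[320,225]
for nm,x,y in[('near tip left',300,330),('near tip right',340,325),('far tip left',248,268),('far tip right',285,268),('red pad/hinge?',310,148)]:
  for z in(36,40,48,56,64):
    q=onz('side',w(x,y),z)[0,:2]-o;print(nm,z,(q@u).round(1),(q@v).round(1))
```

```text
tool -57.691562994479646 38.6170513925145
near tip left 36 -67.8 26.8
near tip left 40 -65.1 33.5
near tip left 48 -59.5 47.0
near tip left 56 -54.0 60.5
near tip left 64 -48.4 74.0
near tip right 36 -84.0 28.0
near tip right 40 -81.1 34.7
near tip right 48 -75.4 48.2
near tip right 56 -69.6 61.7
near tip right 64 -63.8 75.2
far tip left 36 -67.2 -28.4
far tip left 40 -64.5 -21.3
far tip left 48 -58.9 -6.9
far tip left 56 -53.4 7.4
far tip left 64 -47.9 21.8
far tip right 36 -81.4 -23.6
far tip right 40 -78.5 -16.5
far tip right 48 -72.8 -2.2
far tip right 56 -67.0 12.1
far tip right 64 -61.3 26.4
red pad/hinge? 36 -134.0 -127.3
red pad/hinge? 40 -130.7 -119.4
red pad/hinge? 48 -124.1 -103.5
red pad/hinge? 56 -117.6 -87.6
red pad/hinge? 64 -111.0 -71.7
```

Casting rays from both tips places them at about z = 57, with the tool at z = 52. So there is still about 9 mm to go.

Emit:
move_arm:
  steps:
    - {"tx": 0, "ty": 0, "tz": -1.5, "turn": 0}
    - {"tx": 0, "ty": 0, "tz": -1.5, "turn": 0}

```text
time_s: 5.32
tool_pos: [425.2, 334.7, 49.1]
eef_rot: [[-0.873, -0.488, 0.003], [-0.488, 0.873, 0.002], [-0.004, 0.0, -1.0]]
ft_force: [-0.5, 0.3, 0.1]
finger_gap: 43.0
```

Emit:
move_arm:
  steps:
    - {"tx": 0, "ty": 0, "tz": -1, "turn": 0}
    - {"tx": 0, "ty": 0, "tz": -1, "turn": 0}

```text
time_s: 5.58
tool_pos: [425.1, 334.7, 46.9]
eef_rot: [[-0.873, -0.488, 0.003], [-0.488, 0.873, 0.002], [-0.004, 0.0, -1.0]]
ft_force: [0.2, -0.9, 0.1]
finger_gap: 42.5
```

Emit:
move_arm:
  steps:
    - {"tx": 0, "ty": 0, "tz": -1, "turn": 0}
    - {"tx": 0, "ty": 0, "tz": -1, "turn": 0}

```text
time_s: 5.82
tool_pos: [425.1, 334.7, 44.7]
eef_rot: [[-0.873, -0.488, 0.003], [-0.488, 0.873, 0.002], [-0.004, 0.0, -1.0]]
ft_force: [0.7, -0.4, -0.4]
finger_gap: 42.4
```

```bash
cat > zz.py <<'E'
import sys
from h import *
b=get_image('side');cv2.imwrite(f'pics/{sys.argv[1]}.png',cv2.resize(b[225:325,320:420],None,fx=7,fy=7,interpolation=cv2.INTER_CUBIC)[:590]);st()
E
python3 zz.py s5
```

```text
{'time_s': 5.875, 'joints': [0.667, 0.464, -0.176, 0.928, -0.001, 0.157], 'dq': [-0.002, -0.002, 0.002, 0.004, 0.001, -0.001], 'effort': [0.0, -43.846, 21.292, -0.037, -0.002, -0.0], 'tool_pos': [425.061, 334.624, 44.543], 'eef_rot': [[-0.873, -0.488, 0.003], [-0.488, 0.873, 0.002], [-0.004, 0.0, -1.0]], 'ft_force': [-0.15, 0.532, -0.585], 'wrist_torque': [-0.005, 0.015, 0.011], 'finger_gap': 42.711}
```

View pics/s5.png

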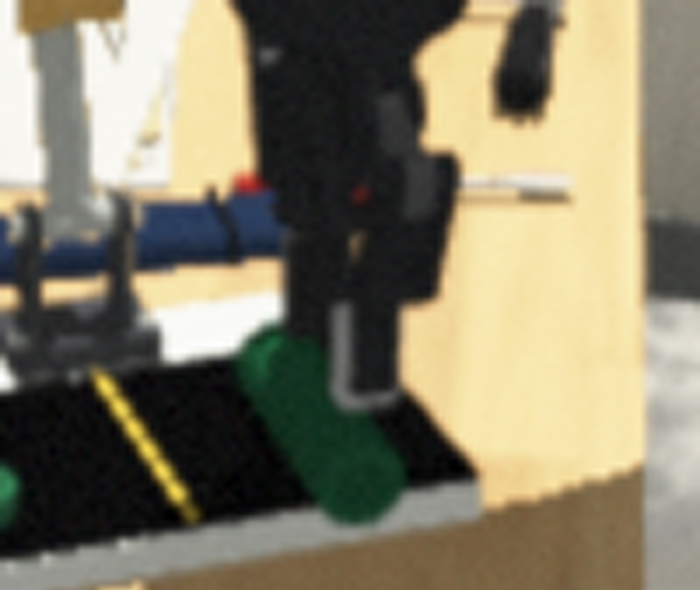

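The near tip now overlaps the tube in the picture, its left edge at the crest (about (337,405)). The fingers sit too far to -x, so I shift them 6 mm across and then keep going down.

Emit:
move_arm:
  steps:
    - {"tx": 5, "ty": 3, "tz": 1, "turn": 0}
    - {"tx": 0, "ty": 0, "tz": 0, "turn": 0}

```text
time_s: 6.12
tool_pos: [430.6, 338.0, 45.7]
eef_rot: [[-0.873, -0.488, 0.003], [-0.488, 0.873, 0.002], [-0.004, 0.0, -1.0]]
ft_force: [-0.2, 0.1, -0.3]
finger_gap: 42.9
```

Emit:
move_arm:
  steps:
    - {"tx": 0, "ty": 0, "tz": -1, "turn": 0}
    - {"tx": 0, "ty": 0, "tz": -1, "turn": 0}

```text
time_s: 6.38
tool_pos: [430.7, 338.1, 43.7]
eef_rot: [[-0.873, -0.488, 0.004], [-0.488, 0.873, 0.002], [-0.004, 0.0, -1.0]]
ft_force: [-0.6, -0.4, 0.6]
finger_gap: 42.8
```

Emit:
move_arm:
  steps:
    - {"tx": 0, "ty": 0, "tz": -1, "turn": 0}
    - {"tx": 0, "ty": 0, "tz": 0, "turn": 0}

```text
time_s: 6.62
tool_pos: [430.5, 337.9, 42.4]
eef_rot: [[-0.873, -0.488, 0.003], [-0.488, 0.873, 0.002], [-0.004, 0.0, -1.0]]
ft_force: [-0.3, -0.8, 0.1]
finger_gap: 43.2
```

Emit:
move_arm:
  steps:
    - {"tx": 0, "ty": 0, "tz": -1, "turn": 0}
    - {"tx": 0, "ty": 0, "tz": 0, "turn": 0}

```text
time_s: 6.88
tool_pos: [430.4, 337.9, 41.3]
eef_rot: [[-0.873, -0.488, 0.003], [-0.488, 0.873, 0.002], [-0.004, 0.0, -1.0]]
ft_force: [0.3, -0.2, 0.1]
finger_gap: 42.7
```

```bash
python3 zz.py s6
```

```text
{'time_s': 6.925, 'joints': [0.666, 0.478, -0.162, 0.928, -0.0, 0.156], 'dq': [-0.001, -0.0, 0.002, -0.002, 0.0, -0.0], 'effort': [-0.0, -44.113, 21.052, -0.025, -0.002, -0.0], 'tool_pos': [430.475, 337.91, 41.407], 'eef_rot': [[-0.873, -0.488, 0.003], [-0.488, 0.873, 0.002], [-0.004, 0.0, -1.0]], 'ft_force': [-0.346, 0.57, -0.72], 'wrist_torque': [0.005, -0.003, 0.005], 'finger_gap': 42.822}
```

View pics/s6.png

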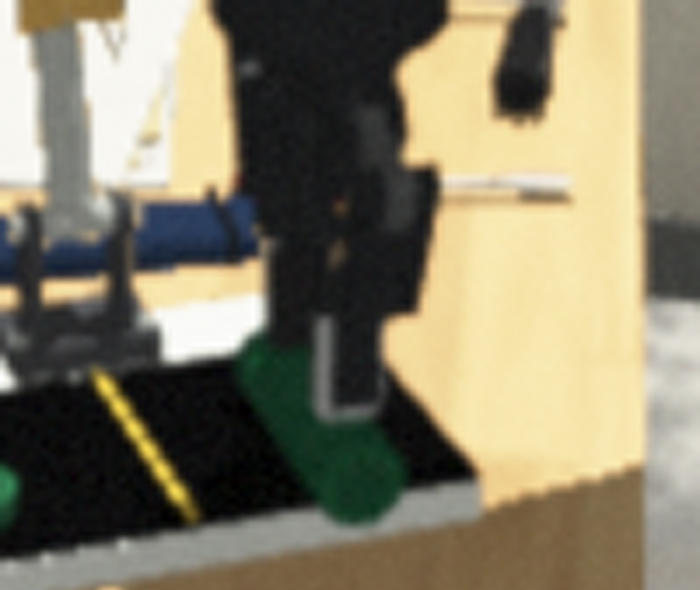

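Emit:
move_arm:
  steps:
    - {"tx": 0, "ty": 0, "tz": -1, "turn": 0}
    - {"tx": 0, "ty": 0, "tz": -0.5, "turn": 0}

```text
time_s: 7.18
tool_pos: [431.4, 338.4, 40.9]
eef_rot: [[-0.873, -0.488, 0.005], [-0.488, 0.873, 0.003], [-0.006, 0.0, -1.0]]
ft_force: [-0.8, -0.0, 2.7]
finger_gap: 42.8
```

Emit:
move_arm:
  steps:
    - {"tx": 0, "ty": 0, "tz": -1, "turn": 0}
    - {"tx": 0, "ty": 0, "tz": -0.5, "turn": 0}

```text
time_s: 7.42
tool_pos: [432.7, 339.2, 40.9]
eef_rot: [[-0.873, -0.488, 0.008], [-0.488, 0.873, 0.005], [-0.01, 0.0, -1.0]]
ft_force: [-0.6, -0.4, 3.0]
finger_gap: 42.8
```

Emit:
move_arm:
  steps:
    - {"tx": 0, "ty": 0, "tz": -1, "turn": 0}
    - {"tx": 0, "ty": 0, "tz": -0.5, "turn": 0}

```text
time_s: 7.68
tool_pos: [434.0, 339.9, 40.9]
eef_rot: [[-0.873, -0.488, 0.011], [-0.488, 0.873, 0.007], [-0.013, 0.0, -1.0]]
ft_force: [-0.9, 0.0, 3.5]
finger_gap: 42.4
```

Emit:
move_arm:
  steps:
    - {"tx": 0, "ty": 0, "tz": -1, "turn": 0}
    - {"tx": 0, "ty": 0, "tz": -0.5, "turn": 0}

```text
time_s: 7.92
tool_pos: [435.4, 340.6, 40.9]
eef_rot: [[-0.873, -0.488, 0.015], [-0.488, 0.873, 0.008], [-0.017, 0.0, -1.0]]
ft_force: [0.2, -0.1, 4.3]
finger_gap: 42.7
```

Emit:
move_arm:
  steps:
    - {"tx": 4.4, "ty": 2.4, "tz": -0.3, "turn": 0.3}
    - {"tx": 4.4, "ty": 2.4, "tz": -0.3, "turn": 0.3}

```text
time_s: 8.18
tool_pos: [444.6, 345.8, 41.0]
eef_rot: [[-0.868, -0.497, 0.015], [-0.497, 0.868, 0.009], [-0.018, 0.0, -1.0]]
ft_force: [0.1, 0.0, 5.6]
finger_gap: 42.7
```

Emit:
move_arm:
  steps:
    - {"tx": 4.4, "ty": 2.4, "tz": -0.2, "turn": 0.3}
    - {"tx": 4.4, "ty": 2.4, "tz": -0.2, "turn": 0.3}

```text
time_s: 8.43
tool_pos: [454.0, 351.1, 40.3]
eef_rot: [[-0.862, -0.507, 0.015], [-0.507, 0.862, 0.01], [-0.018, 0.001, -1.0]]
ft_force: [-0.3, 0.2, 1.4]
finger_gap: 42.7
```

```bash
python3 zz.py s7
```

```text
{'time_s': 8.475, 'joints': [0.659, 0.515, -0.101, 0.936, -0.001, 0.127], 'dq': [0.002, -0.008, -0.017, -0.004, 0.001, 0.01], 'effort': [0.011, -45.897, 19.897, 0.414, -0.06, -0.018], 'tool_pos': [454.563, 351.434, 40.2], 'eef_rot': [[-0.862, -0.507, 0.016], [-0.507, 0.862, 0.01], [-0.019, 0.001, -1.0]], 'ft_force': [0.58, 0.51, 0.723], 'wrist_torque': [0.065, -0.052, 0.02], 'finger_gap': 42.601}
```

View pics/s7.png

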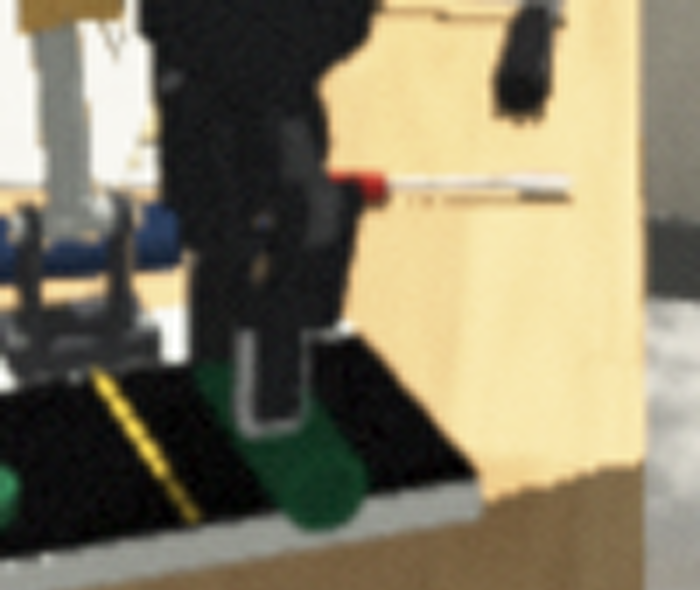

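The tube rolled about 12 mm (its near end went from x = 353 to 320 in the zoom). The pad is now at its edge, so I lift, go back and take a new stroke.

Emit:
move_arm:
  steps:
    - {"tx": 0, "ty": 0, "tz": 8, "turn": 0}
    - {"tx": 0, "ty": 0, "tz": 0, "turn": 0}
    - {"tx": -16.4, "ty": -9.6, "tz": 0, "turn": 0}
    - {"tx": 0, "ty": 0, "tz": 0, "turn": 0}
    - {"tx": 0, "ty": 0, "tz": -4, "turn": 0}
    - {"tx": 0, "ty": 0, "tz": 0, "turn": 0}

```text
time_s: 9.22
tool_pos: [436.9, 340.9, 42.3]
eef_rot: [[-0.862, -0.507, 0.012], [-0.507, 0.862, 0.007], [-0.014, 0.0, -1.0]]
ft_force: [0.4, 0.1, 0.6]
finger_gap: 42.5
```

Emit:
move_arm:
  steps:
    - {"tx": 0, "ty": 0, "tz": -1, "turn": 0}
    - {"tx": 0, "ty": 0, "tz": -0.5, "turn": 0}

```text
time_s: 9.48
tool_pos: [437.8, 341.4, 40.9]
eef_rot: [[-0.862, -0.507, 0.013], [-0.507, 0.862, 0.008], [-0.015, 0.0, -1.0]]
ft_force: [0.4, -0.1, 1.3]
finger_gap: 42.7
```

Emit:
move_arm:
  steps:
    - {"tx": 0, "ty": 0, "tz": -0.7, "turn": 0}
    - {"tx": 0, "ty": 0, "tz": -0.5, "turn": 0}

```text
time_s: 9.72
tool_pos: [439.0, 342.1, 40.8]
eef_rot: [[-0.862, -0.507, 0.016], [-0.507, 0.862, 0.01], [-0.018, 0.0, -1.0]]
ft_force: [0.1, -0.7, 3.8]
finger_gap: 42.8
```

Emit:
move_arm:
  steps:
    - {"tx": 4.3, "ty": 2.5, "tz": -0.3, "turn": 0.2}
    - {"tx": 4.3, "ty": 2.5, "tz": -0.3, "turn": 0.2}
    - {"tx": 4.3, "ty": 2.5, "tz": -0.3, "turn": 0.2}

```text
time_s: 10.1
tool_pos: [453.5, 350.3, 40.9]
eef_rot: [[-0.856, -0.516, 0.017], [-0.516, 0.857, 0.011], [-0.021, 0.0, -1.0]]
ft_force: [1.0, -0.4, 5.0]
finger_gap: 42.8
```

Emit:
move_arm:
  steps:
    - {"tx": 4.3, "ty": 2.5, "tz": -0.3, "turn": 0.2}
    - {"tx": 4.3, "ty": 2.5, "tz": -0.3, "turn": 0.2}

```text
time_s: 10.35
tool_pos: [463.5, 356.2, 40.9]
eef_rot: [[-0.853, -0.522, 0.019], [-0.522, 0.853, 0.012], [-0.022, 0.0, -1.0]]
ft_force: [-0.2, 0.5, 3.3]
finger_gap: 42.8
```

```bash
python3 zz.py s8
```

```text
{'time_s': 10.4, 'joints': [0.656, 0.529, -0.074, 0.944, -0.002, 0.107], 'dq': [0.003, -0.008, -0.017, -0.005, 0.0, 0.008], 'effort': [0.329, -45.469, 19.387, 0.389, 0.112, -0.029], 'tool_pos': [464.211, 356.662, 40.912], 'eef_rot': [[-0.853, -0.522, 0.02], [-0.522, 0.853, 0.013], [-0.023, 0.0, -1.0]], 'ft_force': [1.871, 1.635, 3.938], 'wrist_torque': [-0.014, -0.103, 0.005], 'finger_gap': 42.623}
```

View pics/s8.png

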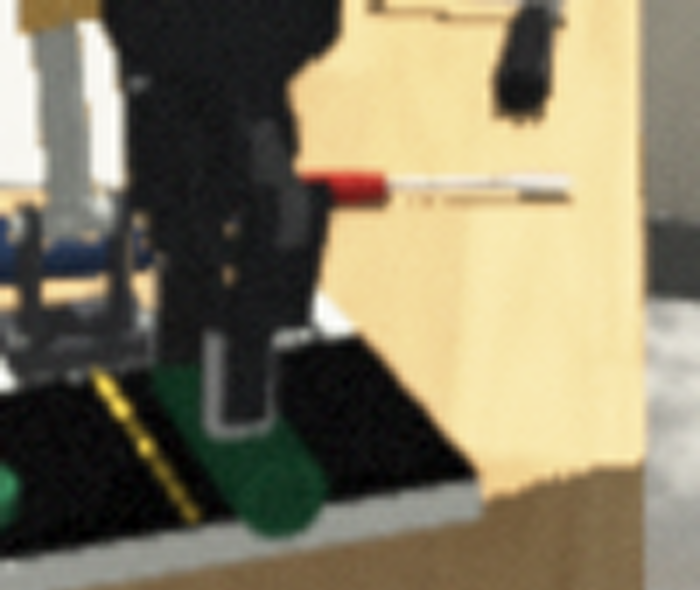

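Emit:
move_arm:
  steps:
    - {"tx": 0, "ty": 0, "tz": 8, "turn": 0}
    - {"tx": 0, "ty": 0, "tz": 0, "turn": 0}
    - {"tx": -15.6, "ty": -9.6, "tz": 0, "turn": 0}
    - {"tx": 0, "ty": 0, "tz": 0, "turn": 0}
    - {"tx": 0, "ty": 0, "tz": -4, "turn": 0}
    - {"tx": 0, "ty": 0, "tz": 0, "turn": 0}

```text
time_s: 11.15
tool_pos: [446.8, 346.2, 42.4]
eef_rot: [[-0.852, -0.523, 0.015], [-0.523, 0.853, 0.01], [-0.018, 0.001, -1.0]]
ft_force: [0.7, -0.4, 0.5]
finger_gap: 42.7
```

```bash
python3 zz.py s9
python3 - <<'E'
from h import *
u=np.array([.859,.512]);v=np.array([-.512,.859]);o=np.array([494.4,331])
for x,y in[(0,83),(-10,83),(-20,83),(-50,83),(0,-8),(-20,-8)]:
    q=o+x*u+y*v
    print(x,y,((proj('side',[*q,33])-[320,225]+.5)*7).round(0))
p=np.array([464.2,356.7]);print((p-o)@u)
E
```

```text
{'time_s': 11.2, 'joints': [0.66, 0.497, -0.125, 0.93, -0.001, 0.11], 'dq': [-0.0, -0.005, 0.005, 0.001, -0.0, 0.001], 'effort': [0.011, -45.258, 21.171, -0.075, -0.004, -0.0], 'tool_pos': [447.079, 346.375, 42.676], 'eef_rot': [[-0.852, -0.523, 0.015], [-0.523, 0.853, 0.01], [-0.018, 0.001, -1.0]], 'ft_force': [0.332, 0.374, -0.146], 'wrist_torque': [-0.009, 0.065, 0.027], 'finger_gap': 43.073}
0 83 [[215. 510.]]
-10 83 [[245. 505.]]
-20 83 [[275. 499.]]
-50 83 [[364. 484.]]
0 -8 [[124. 377.]]
-20 -8 [[181. 368.]]
-12.783399999999995
```

View pics/s9.png

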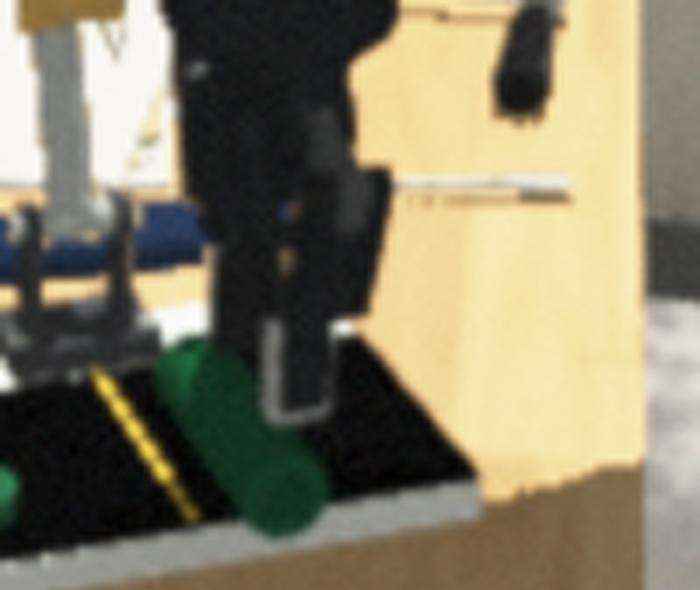

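The near end of the tube is now at about (282,488), which puts it at x ≈ -21 to -22 mm, nearly parallel to the line. Next stroke.

Emit:
move_arm:
  steps:
    - {"tx": 2.6, "ty": 1.6, "tz": -0.5, "turn": 0}
    - {"tx": 0, "ty": 0, "tz": -1, "turn": 0}
    - {"tx": 0, "ty": 0, "tz": -0.5, "turn": 0}

```text
time_s: 11.58
tool_pos: [450.8, 348.7, 40.9]
eef_rot: [[-0.852, -0.523, 0.017], [-0.522, 0.853, 0.011], [-0.02, 0.001, -1.0]]
ft_force: [0.1, -0.5, 2.3]
finger_gap: 43.1
```

Emit:
move_arm:
  steps:
    - {"tx": 0, "ty": 0, "tz": -0.8, "turn": 0}
    - {"tx": 0, "ty": 0, "tz": -0.5, "turn": 0}

```text
time_s: 11.82
tool_pos: [452.0, 349.4, 40.8]
eef_rot: [[-0.852, -0.522, 0.019], [-0.522, 0.853, 0.013], [-0.023, 0.001, -1.0]]
ft_force: [-0.2, -0.6, 3.4]
finger_gap: 42.8
```

Emit:
move_arm:
  steps:
    - {"tx": 4.3, "ty": 2.6, "tz": -0.3, "turn": 0}
    - {"tx": 4.3, "ty": 2.6, "tz": -0.3, "turn": 0}
    - {"tx": 4.3, "ty": 2.6, "tz": -0.3, "turn": 0}

```text
time_s: 12.2
tool_pos: [466.4, 357.8, 41.0]
eef_rot: [[-0.852, -0.522, 0.021], [-0.522, 0.853, 0.013], [-0.025, 0.0, -1.0]]
ft_force: [0.3, -1.4, 5.0]
finger_gap: 42.7
```

Emit:
move_arm:
  steps:
    - {"tx": 4.3, "ty": 2.6, "tz": -0.3, "turn": 0}
    - {"tx": 4.3, "ty": 2.6, "tz": -0.3, "turn": 0}

```text
time_s: 12.45
tool_pos: [476.5, 363.8, 40.9]
eef_rot: [[-0.853, -0.522, 0.023], [-0.522, 0.853, 0.014], [-0.027, 0.0, -1.0]]
ft_force: [0.1, -0.7, 3.6]
finger_gap: 42.6
```

Emit:
move_arm:
  steps:
    - {"tx": 0, "ty": 0, "tz": 8, "turn": 0}
    - {"tx": 0, "ty": 0, "tz": 0, "turn": 0}
    - {"tx": -15.6, "ty": -9.6, "tz": 0, "turn": 0}
    - {"tx": 0, "ty": 0, "tz": 0, "turn": 0}

```text
time_s: 12.95
tool_pos: [458.9, 353.2, 46.8]
eef_rot: [[-0.853, -0.522, 0.018], [-0.522, 0.853, 0.012], [-0.021, 0.001, -1.0]]
ft_force: [-0.6, 0.5, -0.1]
finger_gap: 42.5
```

```bash
python3 zz.py s10
```

```text
{'time_s': 13.0, 'joints': [0.657, 0.514, -0.082, 0.952, -0.002, 0.107], 'dq': [-0.001, 0.007, 0.028, -0.007, 0.0, 0.0], 'effort': [0.036, -46.714, 21.33, 0.006, 0.0, 0.002], 'tool_pos': [459.866, 353.888, 47.088], 'eef_rot': [[-0.853, -0.522, 0.019], [-0.522, 0.853, 0.013], [-0.023, 0.001, -1.0]], 'ft_force': [-0.057, 0.446, -0.16], 'wrist_torque': [-0.024, 0.032, 0.018], 'finger_gap': 42.34}
```

View pics/s10.png

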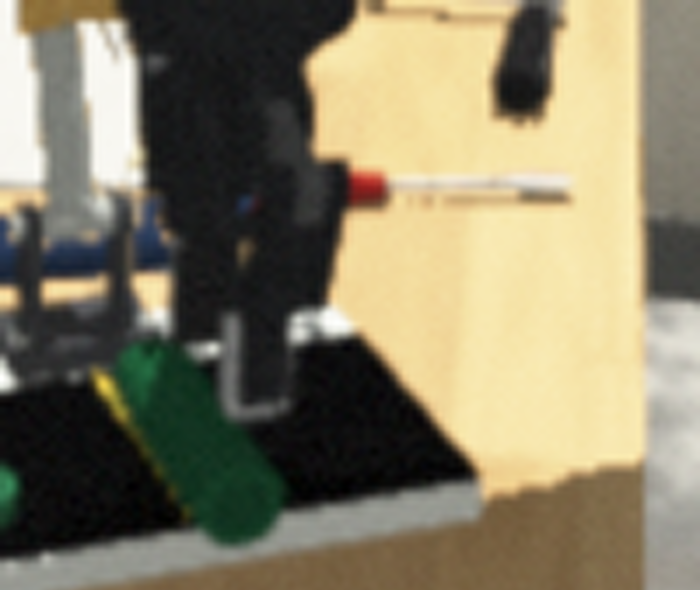

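Emit:
move_arm:
  steps:
    - {"tx": -20, "ty": -12, "tz": 40, "turn": 0}
    - {"tx": -40, "ty": -30, "tz": 30, "turn": 0}
    - {"tx": -50, "ty": -35, "tz": 0, "turn": 0}
    - {"tx": -45, "ty": -35, "tz": 0, "turn": 0}
    - {"tx": 0, "ty": 0, "tz": 0, "turn": 0}

```text
time_s: 13.62
tool_pos: [302.5, 240.3, 117.1]
eef_rot: [[-0.852, -0.522, 0.02], [-0.522, 0.853, 0.013], [-0.024, 0.001, -1.0]]
ft_force: [0.8, 0.2, -0.2]
finger_gap: 42.7
```

Run:
```python
from h import *
a=get_image('top');cv2.imwrite('pics/T11.png',a);b=get_image('side');cv2.imwrite('pics/S11.png',b)
cv2.imwrite('pics/T11z.png',cv2.resize(a[230:330,205:335],None,fx=6,fy=6,interpolation=cv2.INTER_CUBIC)[:600]);st()
hsv=cv2.cvtColor(a,cv2.COLOR_BGR2HSV)
m=cv2.inRange(hsv,(50,100,30),(90,255,255));n,l,s,c=cv2.connectedComponentsWithStats(m)
u=np.array([.859,.512]);v=np.array([-.512,.859]);o=np.array([494.4,331])
for i in range(1,n):
    if s[i,4]>100:
        cnt=cv2.findContours((l==i).astype(np.uint8),0,2)[0][0];r=cv2.minAreaRect(cnt);print(s[i],c[i])
        q=onz('top',cv2.boxPoints(r),33)[:,:2]-o;print(np.c_[q@u,q@v].round(1).tolist(), (q@u).mean().round(1),(q@v).mean().round(1))
m=cv2.inRange(hsv,(22,120,100),(35,255,255));m[:, :210]=0;m[:245]=0;m[310:]=0;m[:,330:]=0
ys,xs=np.nonzero(m);q=onz('top',np.c_[xs,ys],18)[:,:2]-o;print('yel',np.c_[q@u,q@v].round(0).tolist())
```

```text
{'time_s': 13.725, 'joints': [0.673, 0.092, -0.475, 0.973, -0.002, 0.123], 'dq': [-0.0, 0.033, 0.054, -0.006, -0.0, -0.001], 'effort': [0.018, -27.42, 20.793, 0.152, -0.004, 0.0], 'tool_pos': [307.309, 244.058, 118.635], 'eef_rot': [[-0.852, -0.522, 0.025], [-0.522, 0.853, 0.018], [-0.031, 0.002, -1.0]], 'ft_force': [0.558, -0.328, -0.605], 'wrist_torque': [0.024, -0.009, -0.016], 'finger_gap': 42.747}
[268 150  37  39 795] [285.86540881 167.58867925]
[[165.3, -128.3], [197.1, -213.0], [150.5, -227.7], [119.4, -143.2]] 158.1 -178.0
[225 248  16  15 157] [232.33121019 255.2866242 ]
[[79.4, 52.3], [84.5, 22.1], [51.9, 17.2], [46.9, 47.3]] 65.7 34.7
[232 266  40  34 573] [251.26701571 282.87958115]
[[7.9, 82.7], [7.0, -9.4], [-23.8, -8.9], [-22.6, 82.7]] -7.9 36.8
[141 328  19  27 223] [150.1793722  340.85201794]
[[50.0, 283.4], [47.2, 266.9], [-10.5, 274.3], [-7.7, 290.6]] 19.8 278.8
yel [[3.0, -39.0], [3.0, -36.0], [1.0, -38.0], [0.0, -40.0], [2.0, -33.0], [1.0, -35.0], [-0.0, -37.0], [-2.0, -38.0], [3.0, -28.0], [2.0, -30.0], [1.0, -32.0], [-1.0, -34.0], [3.0, -25.0], [1.0, -27.0], [0.0, -29.0], [-1.0, -30.0], [2.0, -22.0], [1.0, -24.0], [-0.0, -26.0], [-2.0, -27.0], [3.0, -17.0], [2.0, -19.0], [0.0, -21.0], [-1.0, -23.0], [3.0, -14.0], [1.0, -16.0], [-0.0, -18.0], [-1.0, -20.0], [2.0, -11.0], [1.0, -13.0], [-1.0, -15.0], [-2.0, -16.0], [2.0, -8.0], [0.0, -10.0], [-1.0, -12.0]]
```

View pics/T11z.png

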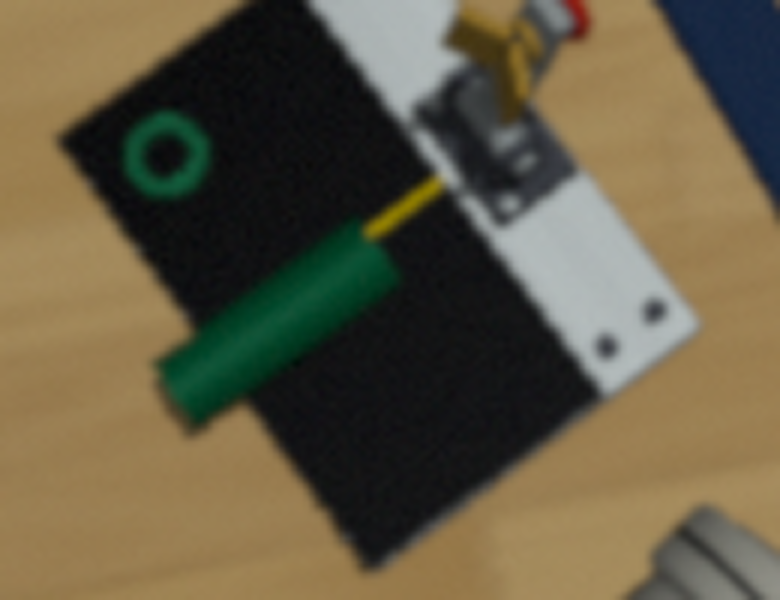

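The top view shows the tube at x = -7.9 mm, with the line at about +0.5, so roughly 8.4 mm remain and the tilt is about 0.65°. One last short stroke.

Emit:
move_arm:
  steps:
    - {"tx": 45, "ty": 33, "tz": 0, "turn": 0}
    - {"tx": 45, "ty": 33, "tz": 0, "turn": 0}
    - {"tx": 45, "ty": 33, "tz": -20, "turn": 0}
    - {"tx": 10, "ty": 6, "tz": -20, "turn": 0}
    - {"tx": 0, "ty": 0, "tz": 0, "turn": 0}
    - {"tx": 0, "ty": 0, "tz": 0, "turn": 0}

```text
time_s: 14.48
tool_pos: [465.4, 358.8, 77.2]
eef_rot: [[-0.852, -0.522, 0.033], [-0.522, 0.853, 0.024], [-0.041, 0.003, -0.999]]
ft_force: [-0.1, 0.0, 0.3]
finger_gap: 42.8
```

Emit:
move_arm:
  steps:
    - {"tx": 0, "ty": -1, "tz": -20, "turn": 0}
    - {"tx": 0, "ty": 0, "tz": -9, "turn": 0}
    - {"tx": 0, "ty": 0, "tz": 0, "turn": 0}
    - {"tx": 0, "ty": 0, "tz": 0, "turn": 0}

```text
time_s: 14.98
tool_pos: [466.3, 358.7, 52.1]
eef_rot: [[-0.852, -0.522, 0.038], [-0.522, 0.853, 0.028], [-0.047, 0.004, -0.999]]
ft_force: [0.7, -0.3, 0.0]
finger_gap: 42.7
```

Emit:
move_arm:
  steps:
    - {"tx": -2, "ty": -1.5, "tz": -4, "turn": 0}
    - {"tx": 0, "ty": 0, "tz": -4, "turn": 0}
    - {"tx": 0, "ty": 0, "tz": 0, "turn": 0}

```text
time_s: 15.35
tool_pos: [464.7, 357.6, 45.1]
eef_rot: [[-0.852, -0.522, 0.04], [-0.522, 0.853, 0.03], [-0.05, 0.004, -0.999]]
ft_force: [-0.2, -0.9, 0.4]
finger_gap: 42.7
```

Emit:
move_arm:
  steps:
    - {"tx": 0, "ty": 0, "tz": -1, "turn": 0}
    - {"tx": 0, "ty": 0, "tz": -0.5, "turn": 0}

```text
time_s: 15.6
tool_pos: [464.8, 357.7, 43.6]
eef_rot: [[-0.852, -0.523, 0.04], [-0.522, 0.853, 0.03], [-0.05, 0.004, -0.999]]
ft_force: [0.1, 0.1, -0.1]
finger_gap: 42.7
```

Emit:
move_arm:
  steps:
    - {"tx": 0, "ty": 0, "tz": -1, "turn": 0}
    - {"tx": 0, "ty": 0, "tz": -0.5, "turn": 0}

```text
time_s: 15.85
tool_pos: [464.9, 357.7, 41.9]
eef_rot: [[-0.852, -0.522, 0.04], [-0.522, 0.853, 0.03], [-0.05, 0.004, -0.999]]
ft_force: [0.1, -0.2, -0.4]
finger_gap: 42.8
```

Emit:
move_arm:
  steps:
    - {"tx": 0, "ty": 0, "tz": -0.7, "turn": 0}
    - {"tx": 0, "ty": 0, "tz": -0.5, "turn": 0}

```text
time_s: 16.1
tool_pos: [465.1, 357.8, 40.9]
eef_rot: [[-0.852, -0.522, 0.041], [-0.522, 0.853, 0.03], [-0.05, 0.004, -0.999]]
ft_force: [-0.3, -0.1, 1.9]
finger_gap: 42.8
```

Emit:
move_arm:
  steps:
    - {"tx": 0, "ty": 0, "tz": -0.5, "turn": 0}
    - {"tx": 0, "ty": 0, "tz": -0.5, "turn": 0}

```text
time_s: 16.35
tool_pos: [465.9, 358.3, 40.8]
eef_rot: [[-0.852, -0.522, 0.043], [-0.522, 0.853, 0.031], [-0.053, 0.004, -0.999]]
ft_force: [-0.7, -1.1, 2.8]
finger_gap: 42.9
```

Emit:
move_arm:
  steps:
    - {"tx": 4.3, "ty": 2.6, "tz": -0.3, "turn": 0.5}
    - {"tx": 4.3, "ty": 2.6, "tz": -0.3, "turn": 0.5}

```text
time_s: 16.6
tool_pos: [475.6, 364.0, 41.1]
eef_rot: [[-0.842, -0.538, 0.044], [-0.537, 0.843, 0.032], [-0.054, 0.004, -0.999]]
ft_force: [0.1, -0.8, 4.1]
finger_gap: 42.8
```

Emit:
move_arm:
  steps:
    - {"tx": 2.8, "ty": 1.6, "tz": -0.2, "turn": 0}
    - {"tx": 0.3, "ty": 0.2, "tz": 0, "turn": 0}

```text
time_s: 16.85
tool_pos: [479.8, 366.4, 41.2]
eef_rot: [[-0.842, -0.538, 0.045], [-0.537, 0.843, 0.033], [-0.056, 0.004, -0.998]]
ft_force: [-0.4, -0.1, 4.2]
finger_gap: 42.6
```

Lift and retract to look.

Emit:
move_arm:
  steps:
    - {"tx": 0, "ty": 0, "tz": 15, "turn": 0}
    - {"tx": -10, "ty": -7, "tz": 40, "turn": 0}
    - {"tx": -50, "ty": -35, "tz": 40, "turn": 0}
    - {"tx": -50, "ty": -35, "tz": 20, "turn": 0}
    - {"tx": -45, "ty": -35, "tz": 0, "turn": 0}
    - {"tx": 0, "ty": 0, "tz": 0, "turn": 0}

```text
time_s: 17.6
tool_pos: [325.0, 255.3, 151.5]
eef_rot: [[-0.842, -0.539, 0.037], [-0.538, 0.843, 0.03], [-0.047, 0.005, -0.999]]
ft_force: [0.2, -0.6, 0.6]
finger_gap: 42.7
```

```bash
cat > m.py <<'E'
import sys
from h import *
k=sys.argv[1]
a=get_image('top');cv2.imwrite(f'pics/T{k}.png',a);b=get_image('side');cv2.imwrite(f'pics/S{k}.png',b)
A=cv2.resize(a[230:330,205:335],None,fx=3,fy=3,interpolation=cv2.INTER_CUBIC);B=cv2.resize(b[200:325,270:400],None,fx=3,fy=3,interpolation=cv2.INTER_CUBIC)
w=np.zeros((375,780,3),np.uint8);w[:300,:390]=A;w[:,390:]=B;cv2.imwrite(f'pics/W{k}.png',w);st()
hsv=cv2.cvtColor(a,cv2.COLOR_BGR2HSV)
m=cv2.inRange(hsv,(50,100,30),(90,255,255));n,l,s,c=cv2.connectedComponentsWithStats(m)
u=np.array([.859,.512]);v=np.array([-.512,.859]);o=np.array([494.4,331])
for i in range(1,n):
    if s[i,4]>100 and 210<c[i][0]<330 and c[i][1]>230:
        cnt=cv2.findContours((l==i).astype(np.uint8),0,2)[0][0];r=cv2.minAreaRect(cnt);print(s[i],c[i])
        q=onz('top',cv2.boxPoints(r),33)[:,:2]-o;print(np.c_[q@u,q@v].round(1).tolist(), (q@u).mean().round(1),(q@v).mean().round(1))
m=cv2.inRange(hsv,(22,120,100),(35,255,255));m[:, :210]=0;m[:245]=0;m[310:]=0;m[:,330:]=0
ys,xs=np.nonzero(m);q=onz('top',np.c_[xs,ys],18)[:,:2]-o;print('yel x',(q@u).mean(),(q@v).min(),(q@v).max())
E
python3 m.py 12
```

```text
{'time_s': 17.7, 'joints': [0.665, 0.089, -0.379, 1.048, 0.001, 0.097], 'dq': [-0.002, 0.043, 0.054, -0.016, -0.001, -0.0], 'effort': [0.017, -28.772, 22.248, -0.002, 0.007, 0.0], 'tool_pos': [329.966, 259.092, 153.158], 'eef_rot': [[-0.842, -0.538, 0.043], [-0.537, 0.843, 0.035], [-0.055, 0.006, -0.998]], 'ft_force': [0.434, 0.263, -0.172], 'wrist_torque': [-0.008, 0.031, 0.011], 'finger_gap': 42.795}
[225 248  16  16 158] [232.23417722 255.32911392]
[[79.2, 53.8], [84.5, 22.1], [51.9, 17.2], [46.7, 48.8]] 65.5 35.5
[229 263  41  35 578] [249.06228374 280.09342561]
[[15.5, 83.1], [14.7, -8.7], [-15.9, -8.3], [-14.8, 83.2]] -0.1 37.3
yel x 0.7032154804507061 -39.674655319615496 -8.143960819230223
```

View pics/W12.png

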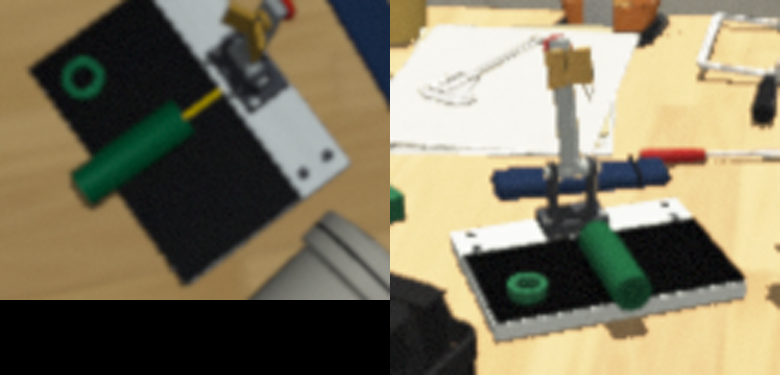

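The tube is at x = -0.1 mm against the line at about +0.6. Its tilt is about 0.6°, and its end stands about 18 mm out over the edge. Next comes the hold-down: I shut the fingers and go high round behind it.

Emit:
move_arm:
  steps:
    - {"tx": 0, "ty": 0, "tz": 50, "turn": 0}
    - {"tx": 25, "ty": -6, "tz": 45, "turn": 0}
    - {"tx": 50, "ty": -12, "tz": 5, "turn": 0}
    - {"tx": 50, "ty": -12, "tz": 0, "turn": 0}
    - {"tx": 50, "ty": -12, "tz": 0, "turn": 0}
    - {"tx": 50, "ty": -12, "tz": 0, "turn": 0}
    - {"tx": 5, "ty": -2, "tz": 0, "turn": 0}
    - {"tx": 0, "ty": 0, "tz": 0, "turn": 0}
  jaw: 0

```text
time_s: 18.7
tool_pos: [577.3, 206.7, 257.0]
eef_rot: [[-0.839, -0.541, 0.05], [-0.54, 0.841, 0.04], [-0.064, 0.007, -0.998]]
ft_force: [0.8, 0.9, -0.6]
finger_gap: -0.1
```

```bash
cat > a.py <<'E'
import sys
from h import *
k=sys.argv[1]
a=get_image('top');cv2.imwrite(f'pics/T{k}.png',a);b=get_image('side');cv2.imwrite(f'pics/S{k}.png',b)
A=cv2.resize(a[190:320,220:350],None,fx=3,fy=3,interpolation=cv2.INTER_CUBIC);B=cv2.resize(b[130:325,260:395],None,fx=3,fy=3,interpolation=cv2.INTER_CUBIC)
w=np.zeros((585,795,3),np.uint8);w[:390,:390]=A;w[:,390:]=B;cv2.imwrite(f'pics/W{k}.png',w);st()
s=read_state();u=np.array([.859,.512]);v=np.array([-.512,.859]);o=np.array([494.4,331]);p=np.array(s['tool_pos']);q=p[:2]-o;print('tool plate',q@u,q@v,p[2])
E
python3 a.py 13
```

```text
{'time_s': 18.8, 'joints': [0.334, 0.41, 0.322, 1.422, 0.022, -0.238], 'dq': [0.01, -0.026, -0.015, 0.004, 0.002, -0.001], 'effort': [-0.448, -45.677, 26.583, -0.575, 0.039, -0.0], 'tool_pos': [576.145, 206.961, 257.314], 'eef_rot': [[-0.839, -0.542, 0.05], [-0.541, 0.84, 0.04], [-0.064, 0.007, -0.998]], 'ft_force': [-0.034, 0.374, 0.535], 'wrist_torque': [0.005, 0.085, -0.031], 'finger_gap': -0.287}
tool plate 6.711301426636737 -148.4028902444418 257.31406294764577
```

View pics/W13.png

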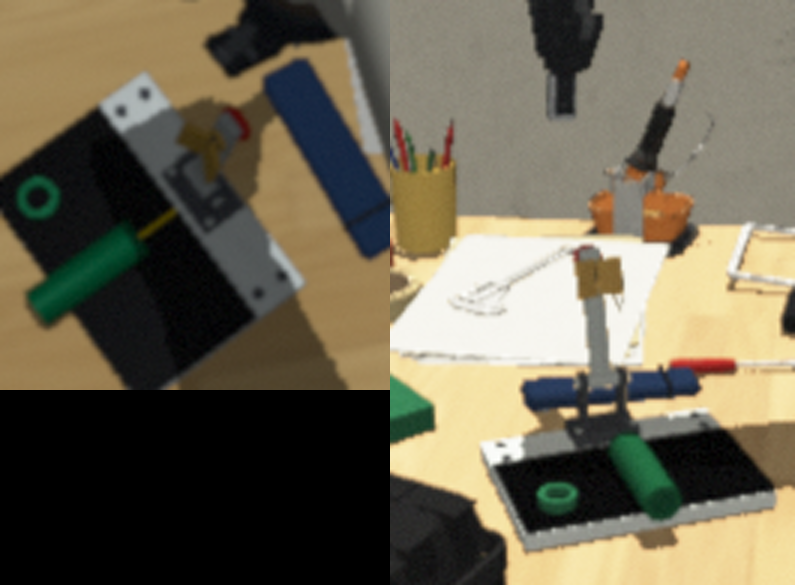

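Run:
```python
from h import *
s=read_state();p=np.array(s['tool_pos']);R=np.array(s['eef_rot'])
for d in(-10,0,10,19):
    q=p+R@np.array([0,0,d]);print(d,proj('top',q).round(1),proj('side',q).round(1))
im=cv2.imread('pics/T13.png');cv2.imwrite('pics/t13z.png',cv2.resize(im[180:260,260:360],None,fx=7,fy=7,interpolation=cv2.INTER_CUBIC))
im=cv2.imread('pics/S13.png');cv2.imwrite('pics/s13z.png',cv2.resize(im[110:250,280:380],None,fx=4,fy=4,interpolation=cv2.INTER_CUBIC))
```

```text
-10 [[317.9 199.3]] [[316.  167.3]]
0 [[317.5 200.5]] [[315.9 171.3]]
10 [[317.2 201.7]] [[315.8 175.4]]
19 [[316.9 202.7]] [[315.7 179. ]]
```

View pics/t13z.png

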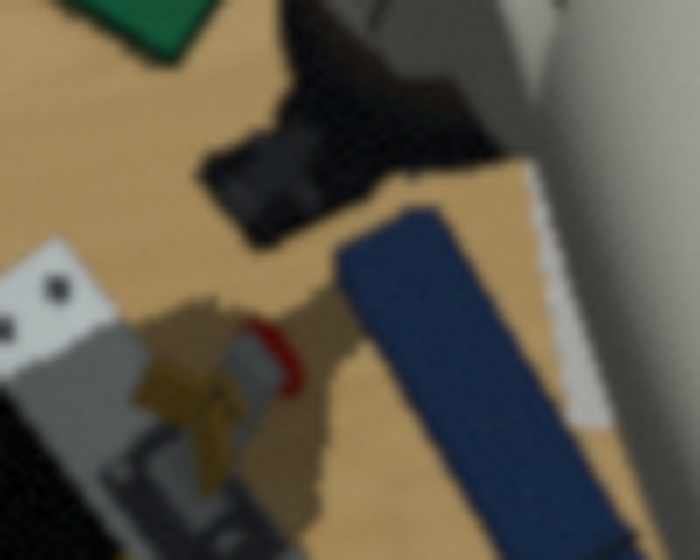

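View pics/s13z.png

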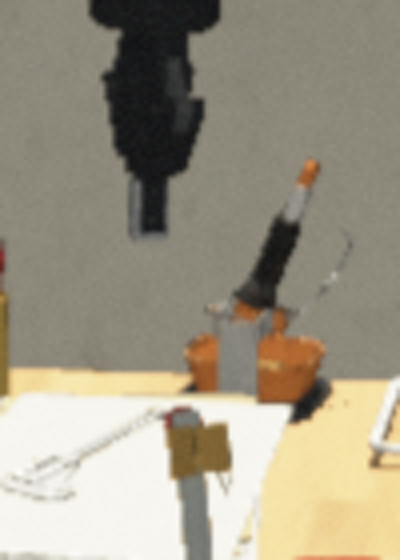

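Run:
```python
from h import *
u=np.array([.859,.512]);v=np.array([-.512,.859]);o=np.array([494.4,331])
p,e=tri([299.3,230.7],[324.5,213]);q=p[:2]-o;x,y,z=q@u,q@v,p[2];print(x,y,z,e,np.arctan2(z-66,y+65))
for th in(1.72,1.8,1.93):
    c,s=np.cos(th),np.sin(th);print(th,-65+98*c-10*s,66+98*s+10*c, proj('top',[*(o+v*(-65+98*c-10*s)),66+98*s+10*c]),proj('side',[*(o+v*(-65+98*c-10*s)),66+98*s+10*c]))
```

```text
-0.23553115233797683 -99.98307431781663 165.0768022480081 3.0068961160639573 1.9102216882509484
1.72 -89.45666628664065 161.42469006574711 [[294.73014708 233.39837577]] [[326.29711396 216.00040168]]
1.8 -97.00428158870449 159.16504687913226 [[297.85074291 231.38717269]] [[325.41512382 215.82800406]]
1.93 -108.81159703337713 154.23006270758842 [[302.70410868 228.41578671]] [[324.07113938 216.09762541]]
```

The pad is at about plate (0, -100, 160), which makes the arm angle about 1.83 rad. I go down behind it.

Emit:
move_arm:
  steps:
    - {"tx": -3, "ty": -2, "tz": -40, "turn": 0}
    - {"tx": 0, "ty": 0, "tz": -40, "turn": 0}
    - {"tx": 0, "ty": 0, "tz": -26, "turn": 0}
    - {"tx": 0, "ty": 0, "tz": 0, "turn": 0}

```text
time_s: 19.3
tool_pos: [569.3, 208.3, 153.0]
eef_rot: [[-0.835, -0.548, 0.055], [-0.546, 0.837, 0.043], [-0.07, 0.006, -0.998]]
ft_force: [-0.6, 0.3, 0.9]
finger_gap: 0.3
```

```bash
python3 a.py 14
```

```text
{'time_s': 19.4, 'joints': [0.339, 0.434, 0.093, 1.158, 0.023, -0.239], 'dq': [-0.008, -0.007, 0.033, 0.001, -0.003, 0.0], 'effort': [0.048, -45.053, 24.089, -0.479, 0.079, 0.001], 'tool_pos': [571.608, 208.917, 155.892], 'eef_rot': [[-0.835, -0.547, 0.06], [-0.545, 0.837, 0.045], [-0.075, 0.005, -0.997]], 'ft_force': [-0.075, 0.324, 1.14], 'wrist_torque': [-0.022, 0.059, -0.007], 'finger_gap': 0.086}
tool plate 3.8151144681836087 -144.39992159570608 155.89217541297273
```

View pics/W14.png

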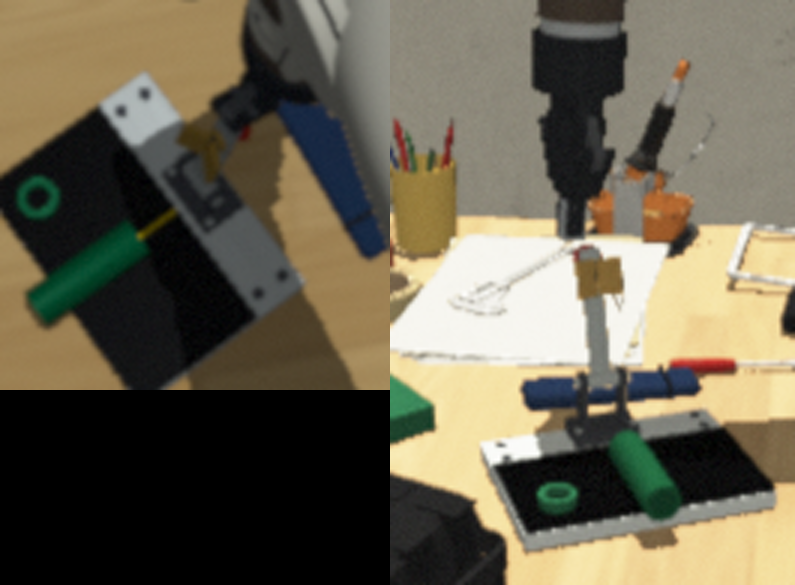

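Run:
```python
from h import *
u=np.array([.859,.512]);v=np.array([-.512,.859]);o=np.array([494.4,331])
for x,y,z in[(0,-144,156),(4,-144,156),(4,-144,137),(4,-130,156),(4,-130,145),(0,-97,159)]:
    q=[*(o+u*x+v*y),z];a=proj('side',q)[0];print(x,y,z,(a-[260,130])*3+[390,0])
```

```text
0 -144 156 [570.23344873 242.24354557]
4 -144 156 [565.65076238 242.80502276]
4 -144 137 [566.22915415 263.96860546]
4 -130 156 [570.27556365 248.30278323]
4 -130 145 [570.59711134 260.70093687]
0 -97 159 [586.25091053 257.67692462]
```

Emit:
move_arm:
  steps:
    - {"tx": 0, "ty": 0, "tz": -13, "turn": 0}
    - {"tx": 0, "ty": 0, "tz": 0, "turn": 0}
    - {"tx": -5, "ty": 8, "tz": 0, "turn": 0}
    - {"tx": -5, "ty": 8, "tz": 0, "turn": 0}
    - {"tx": -5, "ty": 8, "tz": 0, "turn": 0}
    - {"tx": 0, "ty": 0, "tz": 0, "turn": 0}

```text
time_s: 20.15
tool_pos: [558.0, 236.0, 147.2]
eef_rot: [[-0.834, -0.548, 0.069], [-0.546, 0.836, 0.048], [-0.084, 0.002, -0.996]]
ft_force: [-0.5, 0.2, -0.0]
finger_gap: -0.0
```

```bash
python3 a.py 15
```

```text
{'time_s': 20.25, 'joints': [0.39, 0.427, 0.058, 1.12, 0.018, -0.189], 'dq': [-0.01, 0.001, -0.002, -0.001, -0.0, -0.001], 'effort': [0.2, -45.794, 24.925, -0.608, 0.066, 0.007], 'tool_pos': [558.219, 235.505, 147.01], 'eef_rot': [[-0.834, -0.547, 0.069], [-0.545, 0.837, 0.048], [-0.083, 0.002, -0.997]], 'ft_force': [-0.766, -0.239, -1.046], 'wrist_torque': [-0.082, 0.065, 0.009], 'finger_gap': -0.161}
tool plate 5.927080041935959 -114.70565612979077 147.0095132206682
```

View pics/W15.png

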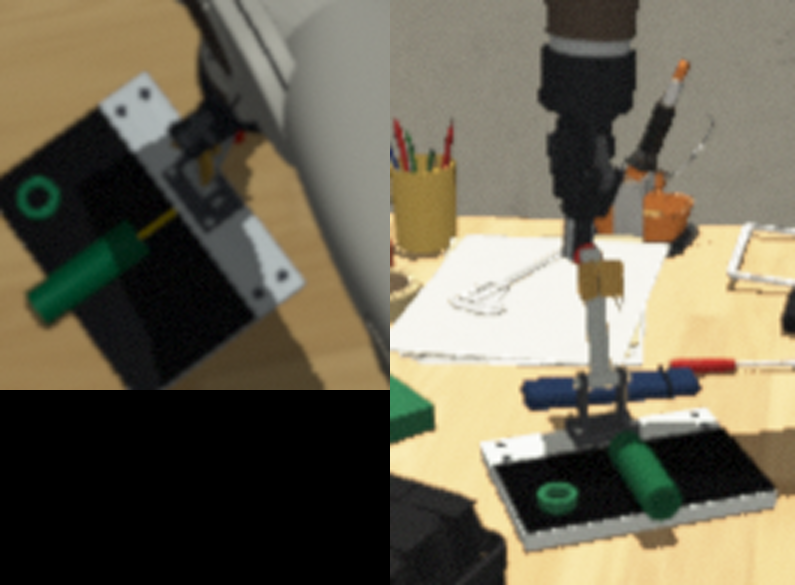

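Emit:
move_arm:
  steps:
    - {"tx": -7, "ty": 7, "tz": -3, "turn": 0}
    - {"tx": -7, "ty": 7, "tz": 0, "turn": 0}
    - {"tx": -6, "ty": 8, "tz": 0, "turn": 0}

```text
time_s: 20.62
tool_pos: [538.5, 257.8, 144.2]
eef_rot: [[-0.835, -0.545, 0.071], [-0.543, 0.838, 0.047], [-0.085, 0.001, -0.996]]
ft_force: [0.3, -0.8, -0.4]
finger_gap: -0.2
```

```bash
python3 a.py 16
```

```text
{'time_s': 20.725, 'joints': [0.441, 0.411, 0.024, 1.1, 0.014, -0.137], 'dq': [-0.014, 0.005, 0.005, 0.002, -0.009, -0.013], 'effort': [0.099, -44.945, 24.817, -0.674, 0.062, 0.067], 'tool_pos': [537.707, 258.475, 144.014], 'eef_rot': [[-0.834, -0.547, 0.069], [-0.545, 0.837, 0.048], [-0.084, 0.002, -0.996]], 'ft_force': [0.518, 0.115, -0.391], 'wrist_torque': [-0.106, 0.048, -0.024], 'finger_gap': -0.095}
tool plate 0.0676654354923869 -84.47161986128087 144.0138439668812
```

View pics/W16.png

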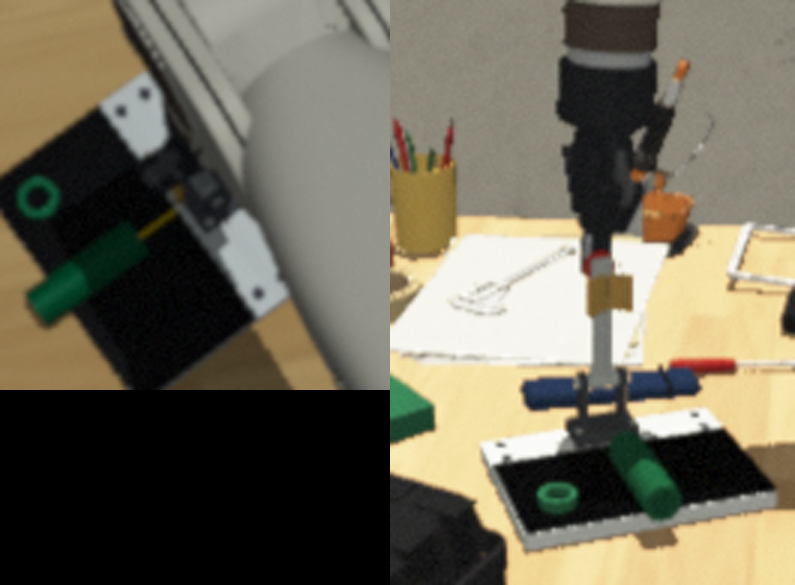

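The arm is moving over: the pad went from (585,253) to (598,264). I keep pushing.

Emit:
move_arm:
  steps:
    - {"tx": -5, "ty": 8.6, "tz": 0, "turn": 0}
    - {"tx": -5, "ty": 8.6, "tz": 0, "turn": 0}
    - {"tx": -5, "ty": 8.6, "tz": 0, "turn": 0}
    - {"tx": 0, "ty": 0, "tz": 0, "turn": 0}

```text
time_s: 21.22
tool_pos: [520.7, 286.3, 143.4]
eef_rot: [[-0.834, -0.548, 0.068], [-0.546, 0.837, 0.048], [-0.083, 0.003, -0.997]]
ft_force: [0.4, -0.1, 0.3]
finger_gap: -0.3
```

```bash
python3 a.py 17
```

```text
{'time_s': 21.325, 'joints': [0.497, 0.408, 0.017, 1.098, 0.009, -0.082], 'dq': [-0.01, -0.001, 0.001, 0.001, -0.001, -0.001], 'effort': [0.253, -44.608, 24.718, -0.613, 0.051, 0.007], 'tool_pos': [521.173, 285.654, 143.475], 'eef_rot': [[-0.834, -0.547, 0.068], [-0.545, 0.837, 0.047], [-0.083, 0.002, -0.997]], 'ft_force': [0.652, 1.096, 0.188], 'wrist_torque': [-0.089, 0.11, -0.018], 'finger_gap': 0.333}
tool plate -0.21924373741519076 -52.659800127483 143.4746255886896
```

View pics/W17.png

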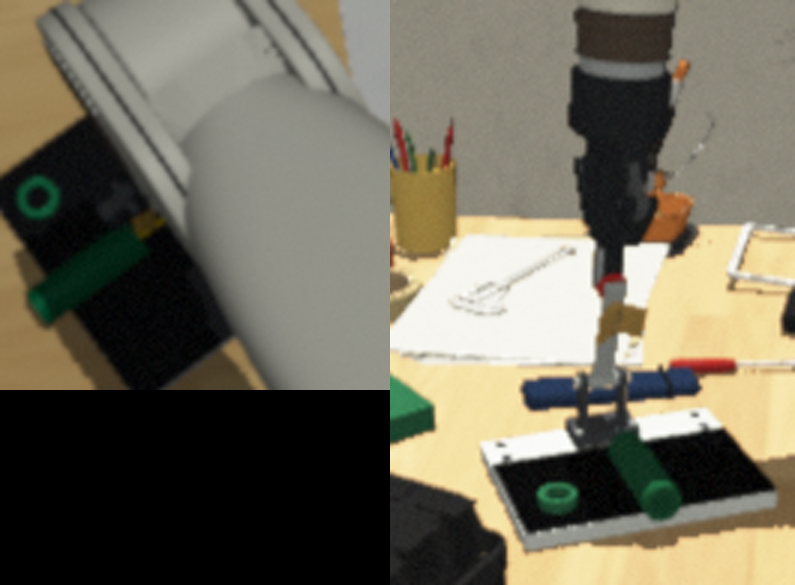

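Emit:
move_arm:
  steps:
    - {"tx": -5, "ty": 8.6, "tz": -1, "turn": 0}
    - {"tx": -5, "ty": 8.6, "tz": -2, "turn": 0}
    - {"tx": -4, "ty": 6.9, "tz": -4, "turn": 0}
    - {"tx": 0, "ty": 0, "tz": 0, "turn": 0}

```text
time_s: 21.82
tool_pos: [506.2, 311.2, 135.8]
eef_rot: [[-0.835, -0.547, 0.068], [-0.545, 0.837, 0.047], [-0.082, 0.003, -0.997]]
ft_force: [0.4, 0.8, -1.1]
finger_gap: -0.5
```

```bash
python3 a.py 18
```

```text
{'time_s': 21.925, 'joints': [0.548, 0.413, 0.005, 1.08, 0.005, -0.03], 'dq': [-0.01, -0.004, 0.005, 0.001, -0.001, -0.002], 'effort': [0.22, -44.56, 24.472, -0.624, 0.034, 0.006], 'tool_pos': [506.783, 310.78, 136.247], 'eef_rot': [[-0.835, -0.546, 0.068], [-0.544, 0.838, 0.047], [-0.083, 0.002, -0.997]], 'ft_force': [0.431, 0.227, -0.235], 'wrist_torque': [-0.044, 0.073, 0.036], 'finger_gap': -0.324}
tool plate 0.28471568981883877 -23.709368327441634 136.24693224468967
```

View pics/W18.png

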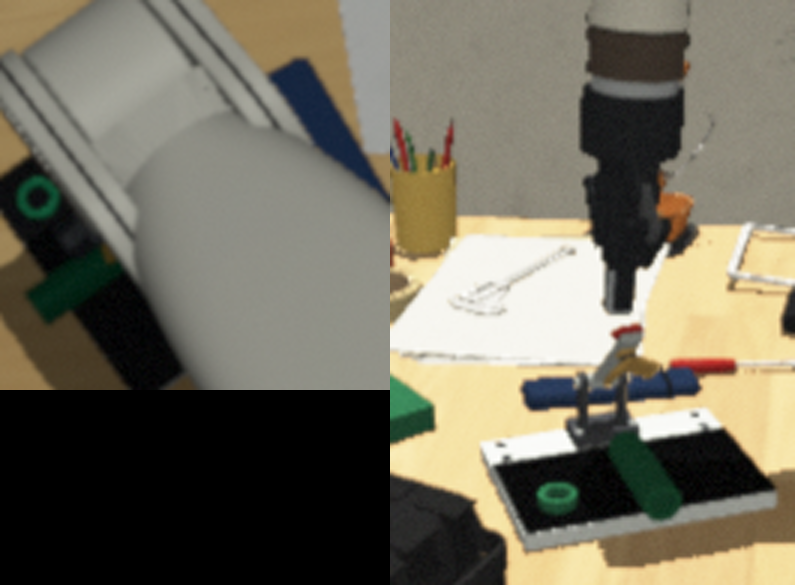

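The arm is now sinking on its own (pad at (627,330)), so I wait.

Emit:
move_arm:
  steps:
    - {"tx": 0, "ty": 0, "tz": 1, "turn": 0}
    - {"tx": 0, "ty": 0, "tz": 0, "turn": 0}
    - {"tx": 0, "ty": 0, "tz": 0, "turn": 0}
    - {"tx": 0, "ty": 0, "tz": 0, "turn": 0}
    - {"tx": 0, "ty": 0, "tz": 0, "turn": 0}
    - {"tx": 0, "ty": 0, "tz": 0, "turn": 0}
    - {"tx": 0, "ty": 0, "tz": 0, "turn": 0}
    - {"tx": 0, "ty": 0, "tz": 0, "turn": 0}

```text
time_s: 22.92
tool_pos: [507.5, 310.1, 137.7]
eef_rot: [[-0.836, -0.545, 0.069], [-0.543, 0.839, 0.048], [-0.084, 0.002, -0.996]]
ft_force: [-0.5, 0.6, 0.6]
finger_gap: 0.0
```

```bash
python3 a.py 19
```

```text
{'time_s': 23.025, 'joints': [0.546, 0.411, 0.008, 1.083, 0.005, -0.03], 'dq': [-0.001, -0.001, 0.001, 0.001, -0.001, -0.001], 'effort': [-0.006, -44.673, 24.616, -0.629, 0.015, -0.0], 'tool_pos': [507.48, 310.161, 137.726], 'eef_rot': [[-0.836, -0.545, 0.069], [-0.543, 0.839, 0.048], [-0.084, 0.002, -0.996]], 'ft_force': [0.039, -1.823, 0.043], 'wrist_torque': [-0.011, 0.079, 0.021], 'finger_gap': -0.214}
tool plate 0.5663102467550551 -24.597662439985484 137.725558814422
```

View pics/W19.png

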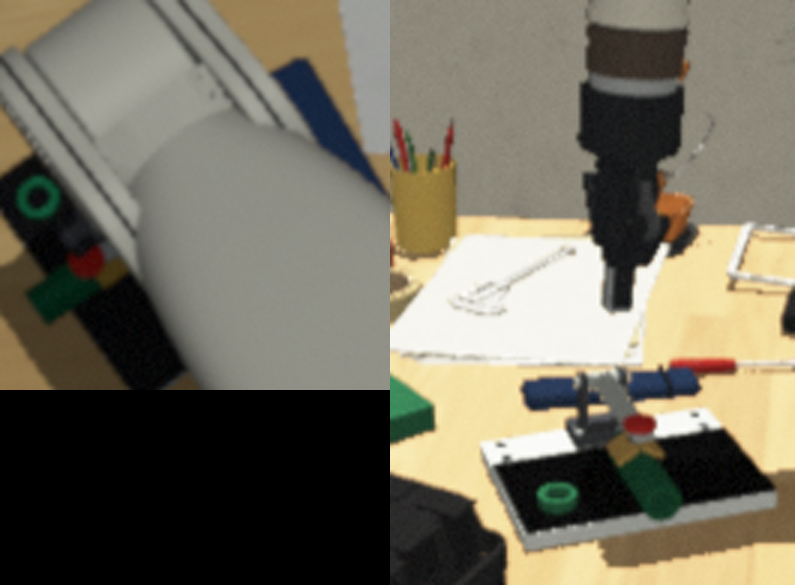

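The hold-down is down: pad at (640,425), saddle over the tube. I draw back and measure.

Emit:
move_arm:
  steps:
    - {"tx": 0, "ty": -10, "tz": 40, "turn": 0}
    - {"tx": -40, "ty": -40, "tz": 20, "turn": 0}
    - {"tx": -50, "ty": -30, "tz": 0, "turn": 0}
    - {"tx": -50, "ty": -20, "tz": 0, "turn": 0}
    - {"tx": -45, "ty": -10, "tz": 0, "turn": 0}
    - {"tx": 0, "ty": 0, "tz": 0, "turn": 0}

```text
time_s: 23.78
tool_pos: [318.0, 197.1, 198.3]
eef_rot: [[-0.836, -0.544, 0.071], [-0.542, 0.839, 0.048], [-0.086, 0.002, -0.996]]
ft_force: [0.8, -0.2, 0.0]
finger_gap: 0.2
```

Run:
```python
from h import *
a=get_image('top');cv2.imwrite('pics/T20.png',a);b=get_image('side');cv2.imwrite('pics/S20.png',b)
A=cv2.resize(a[230:330,205:335],None,fx=4,fy=4,interpolation=cv2.INTER_CUBIC)[:,:400];B=cv2.resize(b[235:335,300:400],None,fx=4,fy=4,interpolation=cv2.INTER_CUBIC)
cv2.imwrite('pics/W20.png',np.hstack([A,B]));st()
u=np.array([.859,.512]);v=np.array([-.512,.859]);o=np.array([494.4,331])
C={}
for n,im in(('top',a),('side',b)):
    h=cv2.cvtColor(im,cv2.COLOR_BGR2HSV);m=cv2.inRange(h,(0,130,90),(6,255,255))|cv2.inRange(h,(174,130,90),(180,255,255))
    k,l,s,c=cv2.connectedComponentsWithStats(m)
    for i in range(1,k):
        if s[i,4]>15 and((n=='top' and 230<c[i][0]<300 and 240<c[i][1]<300)or(n=='side'and 320<c[i][0]<370 and 250<c[i][1]<300)):print(n,s[i],c[i]);C[n]=c[i]
p,e=tri(C['top'],C['side']);q=p[:2]-o;print(q@u,q@v,p[2],e)
for th in(-.1,-.05,0,.05,.1,.2):
    cc,ss=np.cos(th),np.sin(th);P=[*(o+v*(-65+98*cc-10*ss)),66+98*ss+10*cc];print(th,proj('top',P).round(1),proj('side',P).round(1))
hsv=cv2.cvtColor(a,cv2.COLOR_BGR2HSV);m=cv2.inRange(hsv,(50,100,30),(90,255,255));m[:,:210]=0;m[:,330:]=0;m[:240]=0
k,l,s,c=cv2.connectedComponentsWithStats(m)
for i in range(1,k):
    if s[i,4]>40:
        cnt=cv2.findContours((l==i).astype(np.uint8),0,2)[0][0];q=onz('top',cv2.boxPoints(cv2.minAreaRect(cnt)),33)[:,:2]-o;print(c[i],np.c_[q@u,q@v].round(1).tolist())
```

```text
{'time_s': 23.875, 'joints': [0.551, -0.06, -0.407, 1.134, 0.004, -0.024], 'dq': [-0.009, 0.036, 0.035, -0.006, -0.0, 0.002], 'effort': [0.123, -22.888, 24.262, -0.391, 0.021, 0.007], 'tool_pos': [321.323, 198.62, 199.002], 'eef_rot': [[-0.836, -0.544, 0.074], [-0.542, 0.839, 0.05], [-0.089, 0.002, -0.996]], 'ft_force': [0.107, -0.179, 0.384], 'wrist_torque': [-0.002, -0.002, 0.037], 'finger_gap': -0.027}
top [243 271  12  12 111] [248.18918919 276.38738739]
side [354 250  21   4  69] [365.07246377 251.30434783]
side [338 268  10   7  53] [342.69811321 270.96226415]
0.3511312581179453 33.46387902409347 73.50242147889372 0.07239472787968264
-0.1 [[248.6 277. ]] [[342.9 273.8]]
-0.05 [[248.4 276.7]] [[342.8 271.9]]
0 [[248.3 276.2]] [[342.8 269.9]]
0.05 [[248.3 275.8]] [[342.7 267.8]]
0.1 [[248.4 275.2]] [[342.5 265.7]]
0.2 [[248.9 273.9]] [[342.2 261.4]]
[232.23225806 255.27096774] [[79.4, 52.3], [84.5, 22.1], [51.9, 17.2], [46.9, 47.3]]
[239.62184874 287.57142857] [[14.5, 83.2], [15.1, 38.4], [-15.0, 38.0], [-15.5, 82.6]]
```

View pics/W20.png

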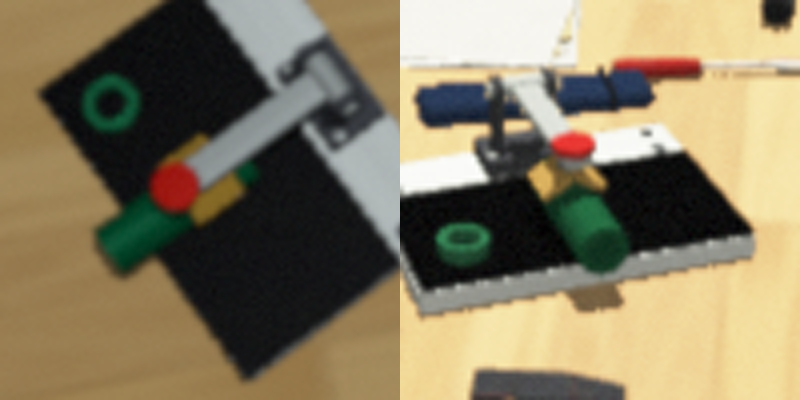

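Emit:
move_arm:
  steps:
    - {"tx": 0, "ty": 0, "tz": 0, "turn": 0}
    - {"tx": 0, "ty": 0, "tz": 0, "turn": 0}
    - {"tx": 0, "ty": 0, "tz": 0, "turn": 0}

```text
time_s: 24.25
tool_pos: [324.3, 199.9, 199.2]
eef_rot: [[-0.836, -0.543, 0.075], [-0.541, 0.84, 0.05], [-0.09, 0.001, -0.996]]
ft_force: [-0.7, 0.6, 1.4]
finger_gap: 0.0
```

Run:
```python
from h import *
print(finish_job());st()
```

```text
the job is handed in; nothing more can be done
None
the job is handed in; nothing more can be done
```

I rolled the tube onto the yellow line, pushed the hold-down over until it sank onto the tube, drew back and handed the job in at about 24 s. The rolling took four light fingertip strokes at about 3–6 N.

**Last checks, from the pictures before handing in:**
- **Tube:** it lies at x ≈ -0.3 mm, where the line measured about +0.6 mm. It is nearly parallel to the line, and its end stands about 18 mm out over the saw edge.
- **Hold-down:** the red pad was found at y ≈ 33.5, z ≈ 73.5 mm. A seated pad should be at 33 and 76, so the arm angle is about 0 (within 0.05 rad), with the brass saddle on the tube. I did not press on the pad as a separate check.
- **Ring and tools:** the wax ring measured where it was before. I did not move the tools and they look undisturbed, but I did not re-measure them at the end.
- **Robot:** it was drawn back clear of everything at hand-in.

**What disagreed:** the fingertips turned out to be 15–25 mm less far ahead of the tool point than stated. I found contact by force and by the side picture instead. Small calibration offsets of 2–4 mm also showed between the two views.

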